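# Glaze the turned loupes

## Task

Lift the lid off the walnut bowl and set it aside the right way up on the bench. Drop each lens that is in the bowl flat into the cell of a loupe housing, one to a housing, and screw a brass retaining ring down over it, clockwise, until it is snug and holds the glass tight; then put the lid back on the bowl to keep the dust out. Leave a spare housing bare and do not disturb the wax tin, the wood blank or the gouge.

Things in the scene. Friction and masses are not known exactly. Their poses are not given: they have to be found in the camera images.
- lid: Loose walnut lid on the bowl, 170 mm across, 220 g. Round maple knob to lift it by: 28 mm across from 33 to 48 mm above the origin, top at 51 mm. The plate lies 6 to 20 mm above the origin; below it a disc 138 mm across, 6 mm high, drops into the bowl's 150 mm mouth. Origin: centre of that disc's underside, z up: 44 mm above the bench when on the bowl, 0 when stood on the bench.
- bowl: Round turned walnut bowl standing on the bench, does not move: 164 mm across outside, 150 mm inside, rim 50 mm above the bench, floor 6 mm above the bench, flat to 63 mm from the middle. Origin: centre of the underside, z up.
- lens_1: One of three equal lenses, of which one or two are present: green-tinted glass disc 37 mm across, 8 mm thick, 22 g, lower edge bevelled 2 mm, a slight dome (25 mm across, 2.5 mm high) on top. Origin: centre of the underside, z up. They start flat on the bowl's floor, about 40 mm from its middle, 120 degrees apart. Any lens fits any housing.
- lens_2: Lens equal to lens_1, same origin and axes; if present it starts in the bowl.
- lens_3: Lens equal to lens_1, same origin and axes; if present it starts in the bowl.
- ring_1: One of two equal brass retaining rings, a cap 27 mm high, 200 g: skirt 62 mm across outside, 56 mm inside; at the top a round knurled rim to grip, 64 mm across, 6 mm high, whose lip round a 29 mm window presses on the glass with its underside, 21 mm above the origin; three lugs inside the skirt. Origin: centre of the skirt's foot, z up. Starts on the bench, lip up. Any ring fits any housing.
- ring_2: Ring equal to ring_1. Lowered level over a neck at any yaw it rests on the thread, origin 59 to 66 mm above the bench (if crooked, lift it and set it again). Turned clockwise from above it sinks 3.3 mm per radian; let the hand sink with it: 2 to 4 rad in all, in several grasps, until lip meets glass and it will turn no more (fingers slip); origin then 52.5 mm above the bench. It does not unwind.
- housing_1: One of two equal turned maple loupe housings, fixed upright, each on a dark faceplate 90 mm across. Belly 74 mm across; flat shoulder at 52 mm above the bench; above it a neck to 70.5 mm, 53 mm across over its three-start right-hand outside thread. In the neck's top the lens cell: a recess 40 mm across, 5 mm deep, floor 65.5 mm above the bench. Origin: on the neck's axis at bench height, z up.
- housing_2: Housing equal to housing_1, same origin and axes. A seated lens stands 3 mm proud of the neck; its origin is then 65.5 mm above the bench.
- wax_tin: round tin of paste wax, green with a yellow lid, 69 mm across, 38 mm high; a bystander. Origin: centre of the underside.
- blank: round walnut blank, 92 mm across, 42 mm high; a bystander. Origin: centre of the underside.
- gouge: turning gouge lying on the bench, 340 mm long, wooden handle 24 mm thick; a bystander. Origin: under the brass ferrule in the middle, x along the tool towards the tip.
Mind the look-alikes: they are no part of the job. Leave any grey or turquoise look-alike of the ring_1 alone. Leave any red look-alike of the ring_2 alone.

How it is judged:
By the outcome, as a careful person would: the job done as asked, in the order asked, and still so for the second after the job is handed in, with the robot touching nothing.
Of lens_1, lens_2, lens_3 only 1 to 2 are there at a start; the rules pass over those that are not, and their reading is None.
At some moment in a run one of ring_1, ring_2 may be knocked a few centimetres aside while the robot is not near it.
It also fails if it takes over 210 s, if anything falls off the work surface, if the arm or the gripper's body presses on something with over 40 N, if the wrist force passes 120 N, or if a joint passes its speed limit or range.

## Robot

A 7-joint arm with a two-finger parallel gripper is mounted at the origin on the work surface. World frame = base frame: x ahead of the robot, y to its left, z up, the work surface at z = 0. Lengths are in m, angles in rad, forces in N, time in s.
With the tool pointing down it reaches from about 0.4 to 0.875 m from the base axis. Payload 6.5 kg.
Tool frame: the origin (TCP) lies at the very end of the fingers, on their centre line; the grasp point (between the pads) lies 19 mm behind it; z points along the fingers, x is the direction in which the jaws open and shut, and the axes are right-handed (so a half turn about z gives the same grasp; the last joint's range is limited). The gripper opens to 85 mm and grips with 20 to 120 N. Pads are 22 mm wide; open, the fingers measure 114 mm over their backs; the gripper's body (76 mm by 85 mm) begins 54 mm behind the grasp point. The pads swing forward as they close: fully open they stand 13 mm farther back than shut.
Start: joints at [-1.175, 0.536, -0.004, 1.538, 0.003, 1.067, -0.071], TCP at [0.29, 0.582, 0.231] pointing down, gripper open.
Joint ranges: [-2.7, 2.7], [-0.37, 2.16], [-1.27, 1.26], [0.24, 2.4], [-1.31, 4.45], [0.19, 1.91], [-2.76, 2.76]. Speed limits (rad/s): [2.39, 2.39, 3.14, 3.14, 3.14, 3.14, 3.14].

## Interface

Orientations are given as a unit quaternion [x, y, z, w].
In Python, from station import env gives the robot as it stands. The module is installed in compiled form; this text tells all that it offers.
- The arm moves only by the shell command python3 -m handwheel 'ROWS' [OPENING] [FORCE]. ROWS is JSON, a list of rows, each a list of 2 entries, a list of its own where there are three numbers: the shift along the tool's x, y, z in m, then the turn about the tool's z in degrees. In form: [[[dx, dy, dz], spin], ...]. A call has 1 to 20 rows; each row is the pose to reach, as a shift and turn from the pose commanded when the call began, along the tool's axes at that moment; what a row does not reach only later rows make up. A row lasts 1/10 s, in which the tool goes at most 50 mm and 8.59 degrees, less where a joint would pass 70% of its speed; a pose out of reach is approached as far as the arm can. A call with a gripper value outside its range is refused whole. OPENING is the opening, from 0 (shut) to 1 (fully open), set as the call begins (- or left out, the last holds). The fingers move at their own pace and stop on an object; FORCE is the grip in N (left out, the last holds). Time passes only in rows, so rows that repeat a pose let the fingers close. It gives the time, the measured TCP pose, the force and the opening at its end, in the units of the state.
- env.read_state(): the state, without advancing time (a new reading comes with each control period).
- env.snapshot(name): name is "scene" or "top" or "wrist"; returns the picture (420x560x3 uint8, red, green, blue); there is no depth.
- env.camera_params(name): a dict with "fx", "fy", "cx", "cy" (pixels), "T" (4x4, takes a point from camera to world coordinates). Camera axes: x right, y down, z forward; pixel columns grow to the right and rows downward; lengths in m; the calibration is good to about 2 mm. A picture is of the moment at which its call begins: read the wrist's pose just before it. camera_params takes no time and is no camera call; for the wrist camera it gives the pose at the moment of the call.
- env.job_done(): hands the job in, once; it reports no verdict.
The state is a dict: "clock": time; "joints": joint angles; "joint_velocities": joint speeds; "effort": joint torques, N m; "ee_pos": TCP position; "tool_rot": TCP orientation; "contact_force": force on the tool from outside, world axes, zero at the start; "ft_torque": the same for the moment, N m; "finger_gap": opening from 0.0 (shut) to 1.0 (fully open).
Only numpy, scipy, OpenCV 4.12 (cv2) and the standard library are available. Lean on these libraries where they do the work, as an engineer would, in place of code of your own. Each camera call takes 0.05 s, during which the arm holds its last target.

## Working session

There is one attempt and no reset: what is moved stays moved. The work goes in short steps, Python scripts to look and compute and a shell command to move; the robot and the scene stay as the last step left them, time stands still between calls to the robot, and variables do not carry over. Pictures are saved under pics/ and viewed, and the job is handed in when it is done.

```bash
mkdir -p pics; ls; cat > h.py <<'E'
import numpy as np, cv2, json
from station import env
from scipy.spatial.transform import Rotation as R
def snap(cam,name):
    im=env.snapshot(cam); cv2.imwrite(f'pics/{name}.png',cv2.cvtColor(im,cv2.COLOR_RGB2BGR)); return im
def ray(cam,u,v,z,P=None):
    P=P or env.camera_params(cam); T=np.array(P['T'])
    d=T[:3,:3]@np.array([(u-P['cx'])/P['fx'],(v-P['cy'])/P['fy'],1]); o=T[:3,3]
    return o+d*(z-o[2])/d[2]
def proj(cam,p,P=None):
    P=P or env.camera_params(cam); T=np.array(P['T'])
    c=T[:3,:3].T@(np.array(p)-T[:3,3]); return P['fx']*c[0]/c[2]+P['cx'],P['fy']*c[1]/c[2]+P['cy']
def st():
    s=env.read_state(); print('t',round(s['clock'],2),'p',np.round(s['ee_pos'],4),'q',np.round(s['tool_rot'],3),'F',np.round(s['contact_force'],1),'gap',round(s['finger_gap'],3),'j7',round(s['joints'][6],2)); return s
def go(x,y,z,base=None):
    s=env.read_state(); p=np.array(base if base is not None else s['ee_pos']); r=R.from_quat(s['tool_rot'])
    d=r.inv().apply(np.array([x,y,z])-p); print('tool shift',np.round(d,4)); return d
E
python3 - <<'E'
from h import *
s=st(); print(R.from_quat(s['tool_rot']).as_matrix().round(3))
for c in ['scene','top','wrist']:
    snap(c,c+'0'); P=env.camera_params(c); print(c,P['fx'],P['cx'],P['cy'],np.round(P['T'],3).tolist())
E
```

```text
pics
t 0.0 p [0.2894 0.5813 0.2304] q [ 0.85   0.527 -0.001  0.001] F [0.5 0.5 0.5] gap 1.004 j7 -0.07
[[ 0.446  0.895 -0.001]
 [ 0.895 -0.446 -0.002]
 [-0.002  0.    -1.   ]]
scene 453.8974965464232 277.8783936142716 211.90705189300158 [[0.582, 0.464, -0.668, 1.431], [0.813, -0.348, 0.466, -0.619], [-0.016, -0.814, -0.58, 0.867], [0.0, 0.0, 0.0, 1.0]]
top 523.5300551964345 280.0137872852419 203.81130805560767 [[-0.068, -0.976, 0.207, 0.259], [-0.998, 0.066, -0.019, 0.044], [0.005, -0.208, -0.978, 1.271], [0.0, 0.0, 0.0, 1.0]]
wrist 308.2571463911892 279.2388836812187 208.0519519660177 [[0.446, 0.862, 0.241, 0.229], [0.895, -0.429, -0.122, 0.613], [-0.002, 0.271, -0.963, 0.374], [0.0, 0.0, 0.0, 1.0]]
```

View pics/scene0.png

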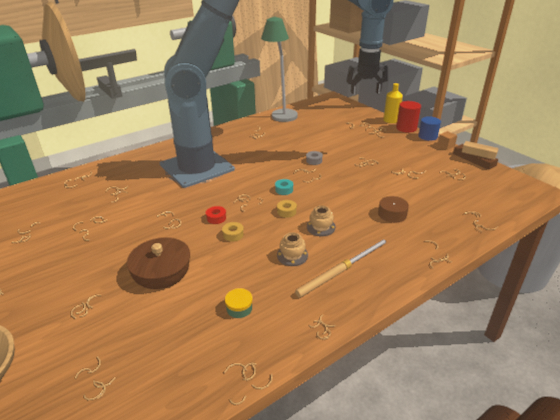

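View pics/top0.png

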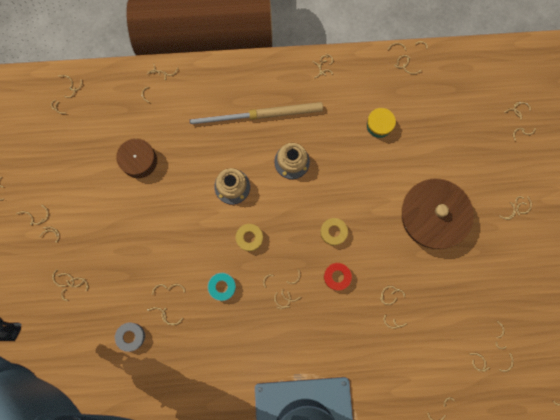

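View pics/wrist0.png

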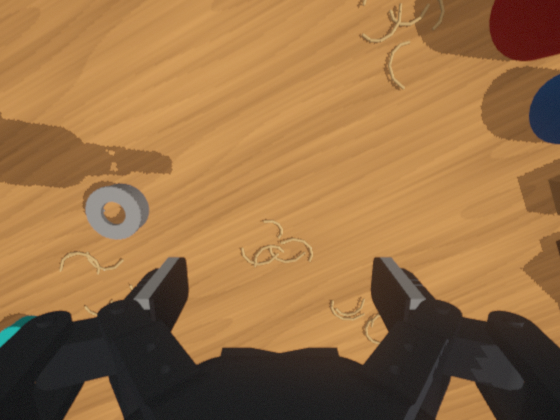

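The scene and top pictures agree. Top view: lid knob at (442,211), housings at (232,182) and (292,156), brass rings at (249,238) and (334,232). The look-alikes are red (338,277), turquoise (222,287) and grey (130,337).

```bash
python3 - <<'E'
from h import *
im=cv2.imread('pics/top0.png'); P=env.camera_params('top')
# knob: contour of bright maple in lid
def blob(u,v,r,lo,hi,nm,z):
    h=cv2.cvtColor(im,cv2.COLOR_BGR2HSV); m=cv2.inRange(h,np.array(lo),np.array(hi))
    c=np.zeros_like(m); cv2.circle(c,(u,v),r,255,-1); m&=c
    m=cv2.morphologyEx(m,cv2.MORPH_OPEN,np.ones((2,2)))
    ct=max(cv2.findContours(m,cv2.RETR_EXTERNAL,cv2.CHAIN_APPROX_NONE)[0],key=cv2.contourArea)
    (cx,cy),rr=cv2.minEnclosingCircle(ct); x,y,w,hh=cv2.boundingRect(ct)
    print(nm,round(cx,1),round(cy,1),'r',round(rr,1),(w,hh),np.round(ray('top',cx,cy,z,P),4), im[v,u])
blob(442,211,12,(10,60,130),(30,200,255),'knob',.085)
blob(249,238,17,(20,110,100),(32,255,255),'ringA',.024)
blob(334,232,17,(20,110,100),(32,255,255),'ringB',.024)
print(np.round(ray('top',437,214,.064,P),4),'lid ctr')
print(np.round(ray('top',231,180,.0705,P),4),np.round(ray('top',292,154,.0705,P),4),'housings')
big=cv2.hconcat([cv2.resize(im[130:260,200:330],None,fx=3,fy=3,interpolation=cv2.INTER_CUBIC),cv2.resize(im[150:280,365:495],None,fx=3,fy=3,interpolation=cv2.INTER_CUBIC)])
cv2.imwrite('pics/crop0.png',big)
E
```

```text
knob 442.6 210.8 r 6.3 (12, 12) [ 0.4685 -0.3534  0.085 ] [103 154 186]
ringA 249.9 238.0 r 13.5 (27, 27) [0.4442 0.0974 0.024 ] [ 41  72 105]
ringB 334.8 232.1 r 13.4 (27, 27) [ 0.4448 -0.1073  0.024 ] [ 45  82 118]
[ 0.4654 -0.3462  0.064 ] lid ctr
[0.5785 0.1322 0.0705] [ 0.6329 -0.0165  0.0705] housings
```

View pics/crop0.png

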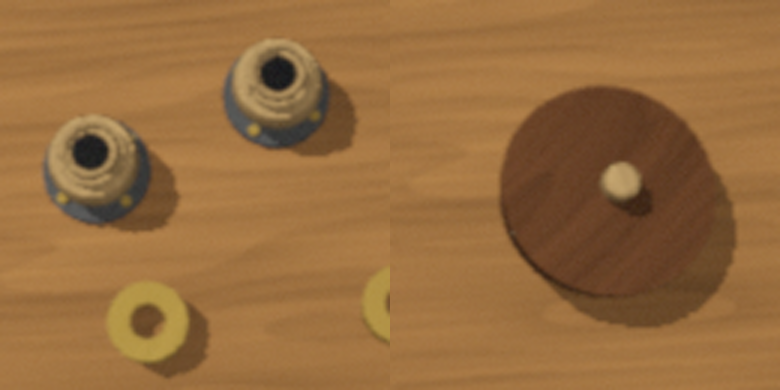

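```bash
cat >> h.py <<'E'
def way(*pts):
    s=env.read_state(); p=np.array(s['ee_pos']); r=R.from_quat(s['tool_rot'])
    for q in pts: print('->',q,np.round(r.inv().apply(np.array(q)-p),3).tolist())
E
python3 -c "
from h import *
way([.42,.42,.231],[.52,.2,.231],[.55,-.1,.231],[.42,-.31,.231],[.4685,-.3534,.2])"
```

```text
-> [0.42, 0.42, 0.231] [-0.086, 0.189, -0.0]
-> [0.52, 0.2, 0.231] [-0.239, 0.376, -0.0]
-> [0.55, -0.1, 0.231] [-0.494, 0.537, 0.0]
-> [0.42, -0.31, 0.231] [-0.74, 0.514, 0.001]
-> [0.4685, -0.3534, 0.2] [-0.757, 0.577, 0.032]
```

```bash
python3 -m handwheel '[[[-0.02,0.04,0],5],[[-0.04,0.085,0],10],[[-0.06,0.135,0],16],[[-0.086,0.18,0],22],[[-0.12,0.22,0],28],[[-0.15,0.26,0],34],[[-0.18,0.3,0],40],[[-0.21,0.34,0],46],[[-0.239,0.376,0],52],[[-0.28,0.405,0],58],[[-0.32,0.43,0],64],[[-0.36,0.46,0],70],[[-0.40,0.485,0],76],[[-0.45,0.51,0],82],[[-0.494,0.537,0],88],[[-0.54,0.55,0],92],[[-0.59,0.56,0],96],[[-0.64,0.57,0],100],[[-0.7,0.577,0.01],100],[[-0.74,0.577,0.02],100]]' 1 40
python3 -m handwheel '[[[-0.017,0,0.012],0],[[-0.017,0,0.012],0],[[-0.017,0,0.012],0]]'
python3 - <<'E'
from h import *
st(); snap('wrist','w1'); way([.4685,-.3534,.12])
P=env.camera_params('wrist'); print(proj('wrist',[.4685,-.3534,.095],P),proj('wrist',[.4685,-.3534,.064],P))
E
```

```text
clock: 2.15
ee_pos: [0.48, -0.3314, 0.2134]
tool_rot: [0.95, -0.313, 0.001, 0.0]
contact_force: [0.4, -0.1, 0.2]
finger_gap: 0.998
clock: 2.45
ee_pos: [0.4674, -0.3182, 0.2013]
tool_rot: [0.95, -0.312, -0.0, -0.001]
contact_force: [0.6, 0.4, 0.3]
finger_gap: 1.004
t 2.45 p [ 0.4674 -0.3182  0.2013] q [ 0.95  -0.312 -0.    -0.001] F [0.6 0.4 0.3] gap 1.004 j7 0.18
-> [0.4685, -0.3534, 0.12] [0.021, 0.028, 0.082]
(np.float64(303.210330130023), np.float64(238.24413977506293)) (np.float64(300.77796200060914), np.float64(226.50043949080418))
```

View pics/w1.png

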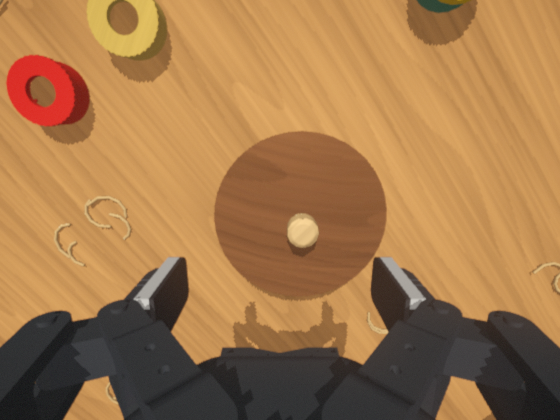

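```bash
python3 - <<'E'
from h import *
st();P=env.camera_params('wrist'); k=ray('wrist',303,232,.094,P); print(k)
im=cv2.imread('pics/w1.png')
# lid circle
print(ray('wrist',300,215,.064,P))
way([k[0],k[1],.068])
E
```

```text
t 2.5 p [ 0.4682 -0.3182  0.2017] q [ 0.95  -0.312  0.001 -0.   ] F [ 0.4 -0.2 -0.8] gap 1.001 j7 0.18
[ 0.47150498 -0.34894064  0.094     ]
[ 0.47457812 -0.34350855  0.064     ]
-> [np.float64(0.47150498418517256), np.float64(-0.3489406354122556), 0.068] [0.021, 0.023, 0.134]
```

```bash
python3 -m handwheel '[[[0.01,0.012,0.03],0],[[0.021,0.024,0.07],0],[[0.021,0.024,0.1],0],[[0.021,0.024,0.12],0],[[0.021,0.024,0.133],0],[[0.021,0.024,0.133],0]]' 1
python3 -m handwheel '[[[0,0,0],0],[[0,0,0],0],[[0,0,0],0],[[0,0,0],0],[[0,0,0],0],[[0,0,0],0],[[0,0,0],0],[[0,0,0],0]]' 0 60
python3 - <<'E'
from h import *
st(); snap('wrist','w2')
way([.25,-.43,.2])
E
```

```text
clock: 3.1
ee_pos: [0.4698, -0.3498, 0.0672]
tool_rot: [0.95, -0.312, -0.001, -0.0]
contact_force: [-0.5, 0.5, 0.6]
finger_gap: 1.001
clock: 3.9
ee_pos: [0.4696, -0.3513, 0.0693]
tool_rot: [0.95, -0.313, 0.001, -0.0]
contact_force: [-1.0, 0.3, 6.1]
finger_gap: 0.297
t 3.9 p [ 0.4696 -0.3513  0.0693] q [ 0.95  -0.313  0.001 -0.   ] F [-1.   0.3  6.1] gap 0.297 j7 0.33
-> [0.25, -0.43, 0.2] [-0.13, 0.194, -0.131]
```

View pics/w2.png

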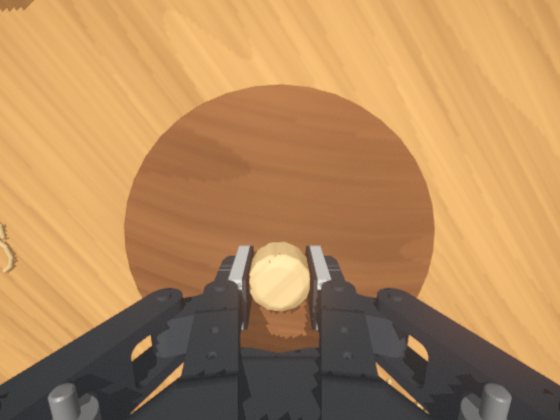

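```bash
python3 -m handwheel '[[[0,0,-0.02],0],[[0,0,-0.05],0],[[0,0,-0.07],0],[[0,0,-0.08],0],[[-0.02,0.03,-0.08],0],[[-0.045,0.07,-0.08],0],[[-0.07,0.105,-0.08],0],[[-0.09,0.14,-0.08],0],[[-0.11,0.165,-0.08],0],[[-0.13,0.194,-0.08],0],[[-0.13,0.194,-0.06],0],[[-0.13,0.194,-0.03],0],[[-0.13,0.194,0],0],[[-0.13,0.194,0.02],0],[[-0.13,0.194,0.033],0],[[-0.13,0.194,0.039],0],[[-0.13,0.194,0.042],0],[[-0.13,0.194,0.043],0]]'
python3 -c "
from h import *
st()"
```

```text
clock: 5.75
ee_pos: [0.2495, -0.4303, 0.0256]
tool_rot: [0.95, -0.313, 0.0, 0.0]
contact_force: [-0.2, -0.4, -2.8]
finger_gap: 0.3
t 5.75 p [ 0.2495 -0.4303  0.0256] q [ 0.95  -0.313  0.     0.   ] F [-0.2 -0.4 -2.8] gap 0.3 j7 0.81
```

```bash
python3 -m handwheel '[[[0,0,0.001],0],[[0,0,0.002],0],[[0,0,0.002],0]]'
```

```text
clock: 6.05
ee_pos: [0.2497, -0.4305, 0.0252]
tool_rot: [0.95, -0.313, 0.001, -0.0]
contact_force: [-3.1, 5.0, 16.7]
finger_gap: 0.302
```

Down on the bench (16 N). Release, rise, look into the bowl.

```bash
python3 -m handwheel '[[[0,0,-0.001],0],[[0,0,-0.001],0],[[0,0,-0.001],0],[[0,0,-0.001],0],[[0,0,-0.001],0],[[0,0,-0.03],0],[[0,0,-0.07],0],[[0,0,-0.11],0],[[0.02,-0.03,-0.15],0],[[0.04,-0.07,-0.18],0],[[0.06,-0.11,-0.18],0],[[0.08,-0.15,-0.18],0],[[0.1,-0.17,-0.18],0],[[0.11,-0.19,-0.18],0],[[0.11,-0.19,-0.18],0]]' 1
python3 - <<'E'
from h import *
st(); snap('wrist','w3'); snap('top','t3')
P=env.camera_params('wrist');print(proj('wrist',[.4696,-.3513,.006],P))
E
```

```text
clock: 7.55
ee_pos: [0.4539, -0.34, 0.2028]
tool_rot: [0.951, -0.31, 0.0, -0.001]
contact_force: [-0.2, 0.7, 0.5]
finger_gap: 0.996
t 7.55 p [ 0.4539 -0.34    0.2028] q [ 0.951 -0.31   0.    -0.001] F [-0.2  0.7  0.5] gap 0.996 j7 0.23
(np.float64(297.92095803353243), np.float64(181.18549363370806))
```

View pics/w3.png

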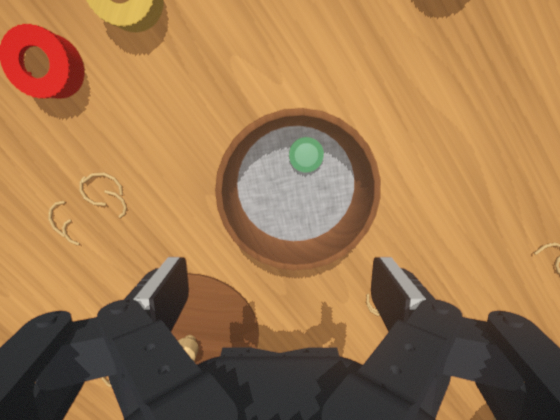

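View pics/t3.png

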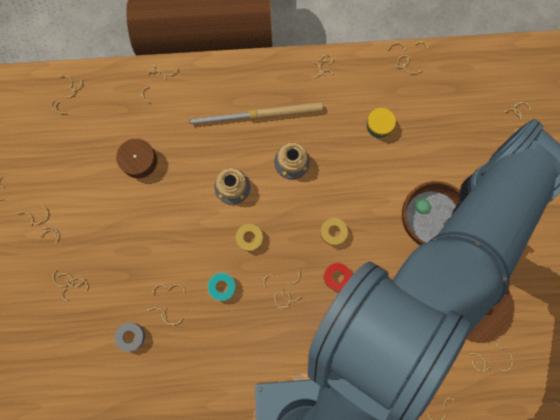

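The bowl holds one lens, at wrist pixel (306,155). The rest of the floor is empty, so one housing stays bare.

```bash
python3 - <<'E'
from h import *
im=cv2.imread('pics/w3.png'); P=env.camera_params('wrist')
h=cv2.cvtColor(im,cv2.COLOR_BGR2HSV); m=cv2.inRange(h,(60,80,60),(90,255,255)); m[250:]=0;m[:,:230]=0;m[:110]=0
ct=max(cv2.findContours(m,0,2)[0],key=cv2.contourArea);(u,v),r=cv2.minEnclosingCircle(ct);print(u,v,r)
l=ray('wrist',u,v,.013,P); b=np.array([.4696,-.3513]); print(l, np.linalg.norm(l[:2]-b))
it=cv2.imread('pics/t3.png');h=cv2.cvtColor(it,cv2.COLOR_BGR2HSV); m=cv2.inRange(h,(60,80,60),(90,255,255)); m[:,:405]=0;m[:190]=0;m[225:]=0
ct=max(cv2.findContours(m,0,2)[0],key=cv2.contourArea);(u,v),r=cv2.minEnclosingCircle(ct);print(u,v,r,ray('top',u,v,.013))
way([l[0],l[1],.08],[l[0],l[1],.013])
r=R.from_quat(env.read_state()['tool_rot']).as_matrix();print(r.round(2)); print('dir from bowl',(l[:2]-b), 'in tool', r.T@np.r_[l[:2]-b,0])
E
```

```text
306.0 154.5 17.066146850585938
[ 0.49382248 -0.33153159  0.013     ] 0.03126529655978443
422.23333740234375 205.3222198486328 7.425463676452637 [ 0.49816249 -0.32921765  0.013     ]
-> [np.float64(0.4938224824650357), np.float64(-0.33153158802022004), 0.08] [0.029, -0.035, 0.123]
-> [np.float64(0.4938224824650357), np.float64(-0.33153158802022004), 0.013] [0.029, -0.035, 0.19]
[[ 0.8  -0.59 -0.  ]
 [-0.59 -0.8  -0.  ]
 [-0.    0.   -1.  ]]
dir from bowl [0.02422248 0.01976841] in tool [ 7.74854707e-03 -3.02898993e-02 -2.80896627e-05]
```

```bash
python3 -c "
from h import *
P=env.camera_params('wrist');print(ray('wrist',298.5,190,.05,P))"
python3 -m handwheel '[[[0.01,-0.01,0.02],0],[[0.02,-0.02,0.04],0],[[0.029,-0.035,0.07],0],[[0.029,-0.036,0.1],0],[[0.029,-0.036,0.13],0],[[0.029,-0.036,0.13],0],[[0.029,-0.036,0.13],0]]' 0.65
python3 - <<'E'
from h import *
st(); snap('wrist','w4')
P=env.camera_params('wrist')
im=cv2.imread('pics/w4.png');h=cv2.cvtColor(im,cv2.COLOR_BGR2HSV); m=cv2.inRange(h,(60,80,60),(90,255,255)); m[:,:150]=0
ct=max(cv2.findContours(m,0,2)[0],key=cv2.contourArea);(u,v),r=cv2.minEnclosingCircle(ct);l=ray('wrist',u,v,.013,P);print(u,v,r,l)
way([l[0],l[1],.013])
E
```

```text
[ 0.46780404 -0.35045252  0.05      ]
clock: 8.35
ee_pos: [0.4941, -0.3319, 0.0738]
tool_rot: [0.949, -0.314, -0.0, 0.0]
contact_force: [0.7, -1.2, 0.7]
finger_gap: 0.655
t 8.35 p [ 0.4941 -0.3319  0.0738] q [ 0.949 -0.314 -0.     0.   ] F [ 0.7 -1.2  0.7] gap 0.655 j7 0.27
280.4278869628906 216.73077392578125 26.127479553222656 [ 0.49912236 -0.32876711  0.013     ]
-> [np.float64(0.4991223589556934), np.float64(-0.32876710870545073), 0.013] [0.001, -0.005, 0.062]
```

View pics/w4.png

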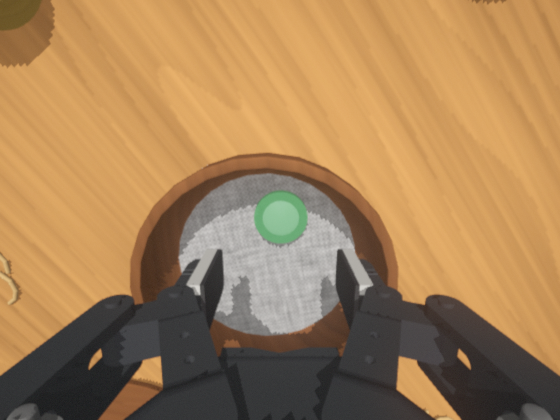

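```bash
python3 -m handwheel '[[[0.001,-0.005,0.02],0],[[0.001,-0.005,0.04],0],[[0.001,-0.005,0.055],0],[[0.001,-0.005,0.060],0],[[0.001,-0.005,0.062],0],[[0.001,-0.005,0.063],0]]'
python3 -c "
from h import *
st(); snap('wrist','w5')"
python3 -m handwheel '[[[0,0,0.002],0],[[0,0,0.003],0],[[0,0,0.003],0]]'
```

```text
clock: 9.0
ee_pos: [0.4995, -0.3279, 0.011]
tool_rot: [0.95, -0.313, 0.001, 0.0]
contact_force: [-0.2, 0.0, 0.4]
finger_gap: 0.65
t 9.0 p [ 0.4995 -0.3279  0.011 ] q [ 0.95  -0.313  0.001  0.   ] F [-0.2  0.   0.4] gap 0.65 j7 0.3
clock: 9.35
ee_pos: [0.4992, -0.3273, 0.0074]
tool_rot: [0.95, -0.313, 0.0, -0.0]
contact_force: [-0.2, 0.7, 0.5]
finger_gap: 0.65
```

View pics/w5.png

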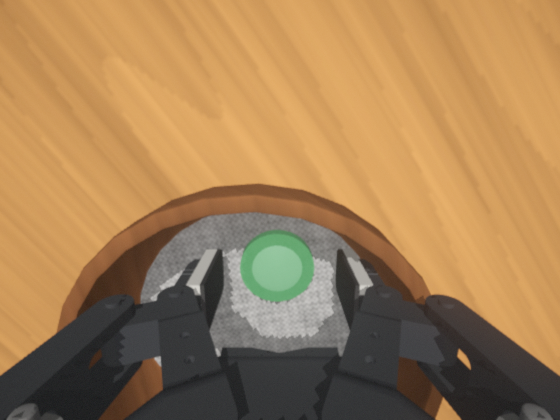

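```bash
python3 -m handwheel '[[[0,0,0.001],0],[[0,0,0.002],0],[[0,0,0.002],0]]'
python3 -m handwheel '[[[0,0,0.001],0],[[0,0,0.002],0],[[0,0,0.002],0]]'
```

```text
clock: 9.65
ee_pos: [0.499, -0.3273, 0.0051]
tool_rot: [0.95, -0.313, -0.0, -0.0]
contact_force: [-0.0, -0.5, 0.9]
finger_gap: 0.651
clock: 9.95
ee_pos: [0.4992, -0.3275, 0.0037]
tool_rot: [0.95, -0.313, 0.0, -0.0]
contact_force: [-2.8, 1.4, 5.7]
finger_gap: 0.652
```

```bash
python3 -m handwheel '[[[0,0,-0.003],0],[[0,0,-0.0055],0],[[0,0,-0.0055],0],[[0,0,-0.0055],0]]'
python3 -m handwheel '[[[0,0,0],0],[[0,0,0],0],[[0,0,0],0],[[0,0,0],0],[[0,0,0],0],[[0,0,0],0]]' 0 30
python3 -c "
from h import *
st(); snap('wrist','w6')"
```

```text
clock: 10.35
ee_pos: [0.4993, -0.3273, 0.0088]
tool_rot: [0.95, -0.313, 0.0, -0.0]
contact_force: [-1.1, 0.8, 0.1]
finger_gap: 0.649
clock: 10.95
ee_pos: [0.4992, -0.3273, 0.0089]
tool_rot: [0.95, -0.313, 0.0, -0.0]
contact_force: [-2.3, 1.6, 5.8]
finger_gap: 0.408
t 10.95 p [ 0.4992 -0.3273  0.0089] q [ 0.95  -0.313  0.    -0.   ] F [-2.3  1.6  5.8] gap 0.408 j7 0.3
```

View pics/w6.png

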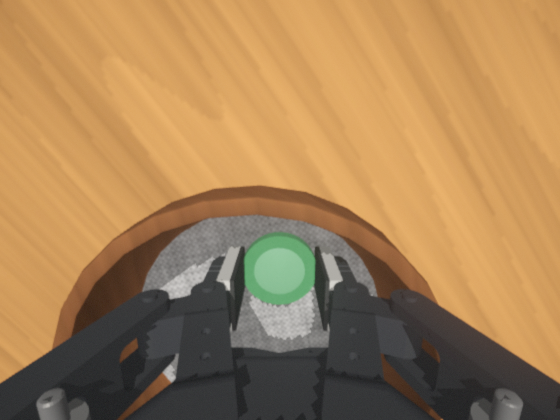

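```bash
python3 -m handwheel '[[[0,0,-0.01],0],[[0,0,-0.04],0],[[0,0,-0.08],0],[[0,0,-0.12],0],[[0,0,-0.14],0],[[0,0,-0.14],0]]'
python3 - <<'E'
from h import *
st(); snap('wrist','w7')
P=env.camera_params('wrist')
im=cv2.imread('pics/w7.png');h=cv2.cvtColor(im,cv2.COLOR_BGR2HSV); m=cv2.inRange(h,(60,80,60),(90,255,255)); m[:,:150]=0;m[:200]=0
ct=max(cv2.findContours(m,0,2)[0],key=cv2.contourArea);(u,v),r=cv2.minEnclosingCircle(ct);print(u,v,r,cv2.boundingRect(ct))
s=env.read_state();l=ray('wrist',u,v,s['ee_pos'][2]+.0045,P);print(l,R.from_quat(s['tool_rot']).inv().apply(l-s['ee_pos']))
way([.6,-.09,.15],[.6329,-.0165,.15])
E
```

```text
clock: 11.6
ee_pos: [0.501, -0.3288, 0.1524]
tool_rot: [0.95, -0.313, 0.003, 0.001]
contact_force: [0.4, -0.8, 0.2]
finger_gap: 0.405
t 11.6 p [ 0.501  -0.3288  0.1524] q [ 0.95  -0.313  0.003  0.001] F [ 0.4 -0.8  0.2] gap 0.405 j7 0.21
279.1619567871094 270.0 37.48830032348633 (244, 233, 72, 71)
[ 0.49920976 -0.32929278  0.15477733] [ 0.00025115  0.00170689 -0.00450027]
-> [0.6, -0.09, 0.15] [-0.061, -0.251, 0.0]
-> [0.6329, -0.0165, 0.15] [-0.078, -0.329, 0.0]
```

View pics/w7.png

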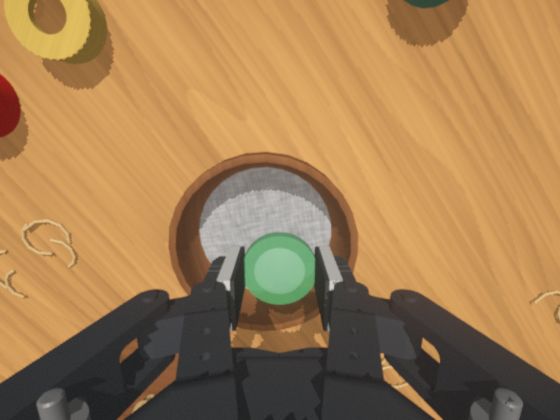

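```bash
python3 -m handwheel '[[[-0.01,-0.04,0],0],[[-0.02,-0.08,0],0],[[-0.03,-0.12,0],0],[[-0.045,-0.16,0],0],[[-0.055,-0.2,0],0],[[-0.065,-0.24,0],0],[[-0.07,-0.27,0],0],[[-0.07,-0.27,0],0],[[-0.07,-0.27,0],0]]'
python3 - <<'E'
from h import *
st(); snap('wrist','w8'); P=env.camera_params('wrist');print(proj('wrist',[.6329,-.0165,.0705],P))
E
```

```text
clock: 12.55
ee_pos: [0.6025, -0.0679, 0.1473]
tool_rot: [0.95, -0.312, -0.001, 0.001]
contact_force: [-1.3, -1.0, -0.2]
finger_gap: 0.405
t 12.55 p [ 0.6025 -0.0679  0.1473] q [ 0.95  -0.312 -0.001  0.001] F [-1.3 -1.  -0.2] gap 0.405 j7 -0.26
(np.float64(269.30113662022785), np.float64(133.73384178450038))
```

View pics/w8.png

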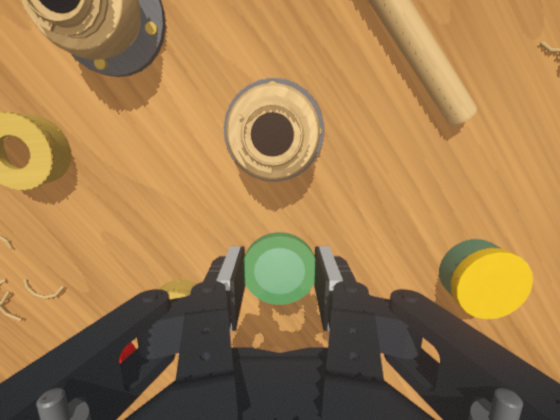

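```bash
python3 - <<'E'
import cv2
im=cv2.imread('pics/w8.png')[70:195,205:345]; cv2.imwrite('pics/w8c.png',cv2.resize(im,None,fx=5,fy=4.8,interpolation=cv2.INTER_CUBIC))
E
```

```text
(no output)
```

View pics/w8c.png

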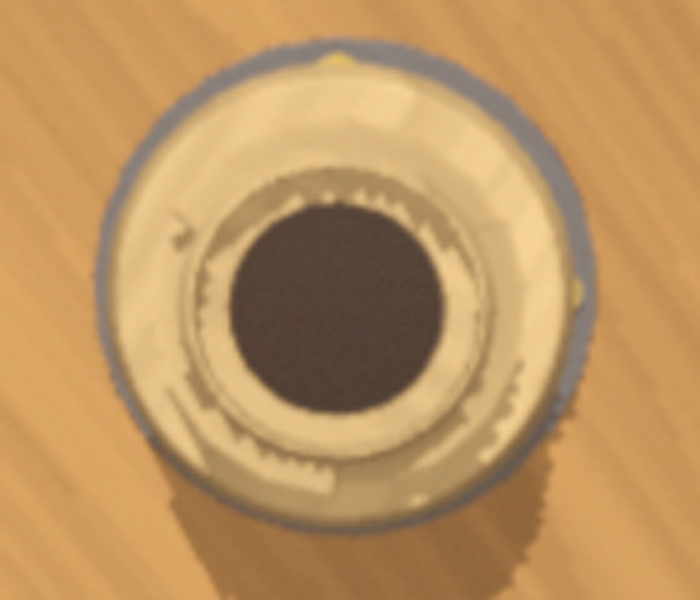

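```bash
python3 - <<'E'
from h import *
s=st(); P=env.camera_params('wrist'); c=ray('wrist',273.2,135.2,.0705,P); d=ray('wrist',272.4,134,.0655,P); print(c,d)
r=R.from_quat(s['tool_rot']); t=c-r.apply([.0003,.0012,0]); way([t[0],t[1],.09])
E
```

```text
t 12.6 p [ 0.6022 -0.0693  0.1476] q [ 0.95  -0.313 -0.001  0.001] F [ 1.  -1.   0.8] gap 0.401 j7 -0.26
[ 0.63448293 -0.01890499  0.0705    ] [ 0.63430853 -0.01802039  0.0655    ]
-> [np.float64(0.6349552851834763), np.float64(-0.017761803135469025), 0.09] [-0.004, -0.061, 0.057]
```

```bash
python3 -m handwheel '[[[-0.002,-0.03,0.01],0],[[-0.004,-0.05,0.03],0],[[-0.004,-0.06,0.045],0],[[-0.004,-0.061,0.05],0],[[-0.004,-0.061,0.055],0],[[-0.004,-0.061,0.057],0],[[-0.004,-0.061,0.057],0],[[-0.004,-0.061,0.057],0]]'
python3 - <<'E'
from h import *
s=st(); im=snap('wrist','w9'); cv2.imwrite('pics/w9c.png',cv2.cvtColor(cv2.resize(im[190:330,190:370],None,fx=4,fy=4,interpolation=cv2.INTER_CUBIC),4)); P=env.camera_params('wrist');print(proj('wrist',[.6345,-.0187,.0705],P)); way([.6349,-.0178,.0725])
E
```

```text
clock: 13.4
ee_pos: [0.6365, -0.018, 0.0924]
tool_rot: [0.95, -0.313, 0.0, -0.0]
contact_force: [0.3, -0.1, -0.4]
finger_gap: 0.406
t 13.4 p [ 0.6365 -0.018   0.0924] q [ 0.95  -0.313  0.    -0.   ] F [ 0.3 -0.1 -0.4] gap 0.406 j7 -0.32
(np.float64(276.91966444811527), np.float64(249.36281349904985))
-> [0.6349, -0.0178, 0.0725] [-0.001, 0.001, 0.02]
```

View pics/w9c.png

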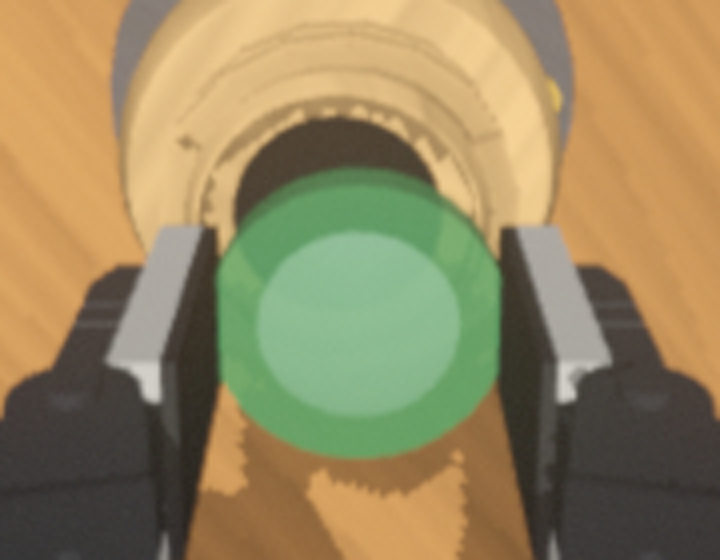

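```bash
python3 -m handwheel '[[[-0.002,0.0005,0.006],0],[[-0.002,0.0005,0.012],0],[[-0.002,0.0005,0.016],0],[[-0.002,0.0005,0.0165],0],[[-0.002,0.0005,0.0165],0]]'
python3 - <<'E'
from h import *
s=st(); im=snap('wrist','w10'); cv2.imwrite('pics/w10c.png',cv2.cvtColor(cv2.resize(im[190:330,190:370],None,fx=4,fy=4,interpolation=cv2.INTER_CUBIC),4))
E
```

```text
clock: 13.95
ee_pos: [0.6343, -0.0164, 0.075]
tool_rot: [0.95, -0.313, -0.0, 0.0]
contact_force: [0.4, -1.2, 0.1]
finger_gap: 0.404
t 13.95 p [ 0.6343 -0.0164  0.075 ] q [ 0.95  -0.313 -0.     0.   ] F [ 0.4 -1.2  0.1] gap 0.404 j7 -0.31
```

View pics/w10c.png

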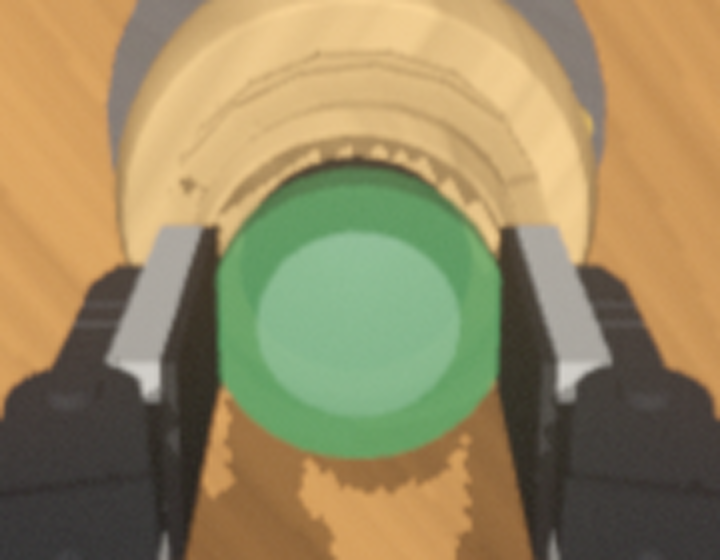

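```bash
python3 - <<'E'
from h import *
s=env.read_state(); P=env.camera_params('wrist'); r=R.from_quat(s['tool_rot'])
f=lambda u,v,z: r.inv().apply(ray('wrist',u,v,z,P)-s['ee_pos'])[:2]*1e3
print('lens top edge',f(279.7,231.7,.0795),'bottom',f(279.7,304.5,.0795))
print('cell top edge',f(279.7,224.3,.0705))
c=r.apply([0,0,0])+s['ee_pos']
for dy in (-.001,0,.001,.002,.003): 
    q=s['ee_pos']+r.apply([0,dy-.02,0]); q[2]=.0705; print(dy,proj('wrist',q,P))
E
```

```text
lens top edge [  0.47890434 -18.37410246] bottom [ 0.48886834 21.29443387]
cell top edge [  0.49031111 -19.05002105]
-0.001 (np.float64(278.72685966069696), np.float64(220.630881422551))
0 (np.float64(278.7280586244824), np.float64(222.5153527260119))
0.001 (np.float64(278.7292534151834), np.float64(224.3932649840168))
0.002 (np.float64(278.7304440545491), np.float64(226.26465238095855))
0.003 (np.float64(278.7316305641778), np.float64(228.12954886409287))
```

```bash
python3 -m handwheel '[[[0,0,0.001],0],[[0,0,0.002],0],[[0,0,0.003],0],[[0,0,0.0035],0],[[0,0,0.0035],0]]'
python3 -c "
from h import *
st()"
```

```text
clock: 14.5
ee_pos: [0.6344, -0.0163, 0.0717]
tool_rot: [0.95, -0.313, -0.0, 0.0]
contact_force: [-0.4, 0.8, -0.4]
finger_gap: 0.406
t 14.5 p [ 0.6344 -0.0163  0.0717] q [ 0.95  -0.313 -0.     0.   ] F [-0.4  0.8 -0.4] gap 0.406 j7 -0.31
```

```bash
python3 -m handwheel '[[[0,0,0.0005],0],[[0,0,0.001],0],[[0,0,0.001],0]]'
python3 -m handwheel '[[[0,0,0],0],[[0,0,0],0],[[0,0,0],0],[[0,0,0],0]]' 0.55
python3 -m handwheel '[[[0,0,-0.01],0],[[0,0,-0.03],0],[[0,0.02,-0.06],0],[[0,0.04,-0.08],0],[[0,0.05,-0.08],0],[[0,0.05,-0.08],0],[[0,0.05,-0.08],0]]' 1
python3 - <<'E'
from h import *
s=st(); im=snap('wrist','w11'); snap('top','t11')
E
```

```text
clock: 14.8
ee_pos: [0.6345, -0.0162, 0.0708]
tool_rot: [0.95, -0.313, 0.0, -0.0]
contact_force: [-0.2, 0.1, 0.7]
finger_gap: 0.407
clock: 15.2
ee_pos: [0.6344, -0.0163, 0.0708]
tool_rot: [0.95, -0.313, 0.0, -0.0]
contact_force: [0.3, 0.0, 0.0]
finger_gap: 0.551
clock: 15.9
ee_pos: [0.6045, -0.0556, 0.1502]
tool_rot: [0.95, -0.313, -0.001, -0.0]
contact_force: [-0.0, -0.4, -0.9]
finger_gap: 0.997
t 15.9 p [ 0.6045 -0.0556  0.1502] q [ 0.95  -0.313 -0.001 -0.   ] F [-0.  -0.4 -0.9] gap 0.997 j7 -0.28
```

View pics/w11.png

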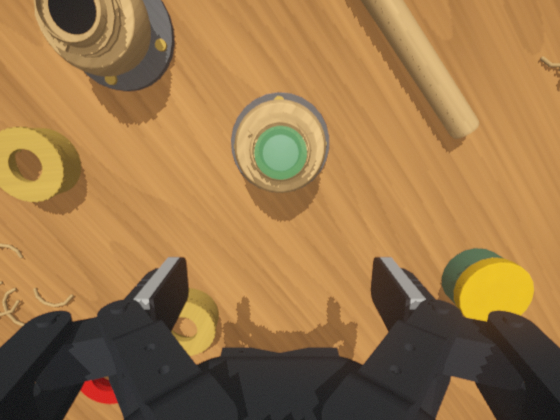

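View pics/t11.png

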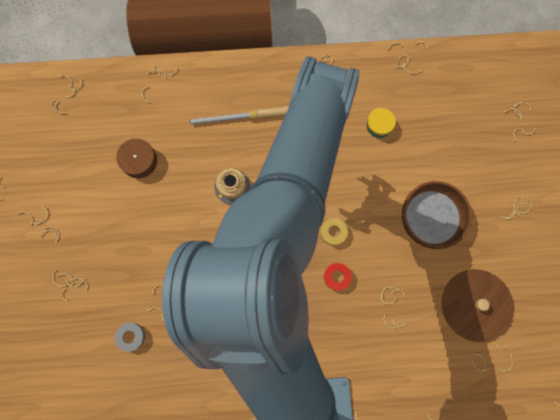

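```bash
python3 - <<'E'
from h import *
P=env.camera_params('wrist'); print('lens',ray('wrist',281,153,.0735,P),'ring',ray('wrist',191,325,.02,P))
way([.4448,-.1073,.17])
E
```

```text
lens [ 0.63407314 -0.01758147  0.0735    ] ring [ 0.45267274 -0.10829744  0.02      ]
-> [0.4448, -0.1073, 0.17] [-0.098, 0.137, -0.02]
```

```bash
python3 -m handwheel '[[[-0.005,0.005,-0.02],-8],[[-0.01,0.015,-0.02],-16],[[-0.02,0.025,-0.02],-24],[[-0.03,0.04,-0.02],-32],[[-0.04,0.055,-0.02],-40],[[-0.05,0.07,-0.02],-48],[[-0.06,0.085,-0.02],-56],[[-0.07,0.1,-0.02],-64],[[-0.08,0.11,-0.02],-72],[[-0.09,0.12,-0.02],-80],[[-0.095,0.13,-0.02],-88],[[-0.098,0.137,-0.02],-96],[[-0.098,0.137,-0.02],-104],[[-0.098,0.137,-0.02],-112],[[-0.098,0.137,-0.02],-120],[[-0.098,0.137,-0.02],-126],[[-0.098,0.137,-0.02],-126],[[-0.098,0.137,-0.02],-126]]' 1
python3 - <<'E'
from h import *
s=st(); im=snap('wrist','w12'); print(env.read_state()['joints']); P=env.camera_params('wrist'); print(proj('wrist',[.4448,-.1073,.027],P))
E
```

```text
clock: 17.8
ee_pos: [0.4446, -0.1081, 0.1704]
tool_rot: [0.711, 0.703, -0.0, -0.0]
contact_force: [0.3, 0.1, -0.4]
finger_gap: 0.998
t 17.8 p [ 0.4446 -0.1081  0.1704] q [ 0.711  0.703 -0.    -0.   ] F [ 0.3  0.1 -0.4] gap 0.998 j7 1.74
[ 0.05562259  0.29963605  0.09952613  2.0892171  -0.04293675  0.75503271
  1.74279169]
(np.float64(279.8920744365503), np.float64(195.74223028835058))
```

View pics/w12.png

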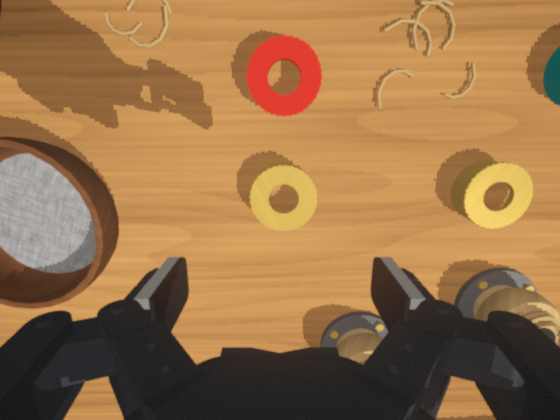

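```bash
python3 - <<'E'
from h import *
P=env.camera_params('wrist'); im=cv2.imread('pics/w12.png');h=cv2.cvtColor(im,cv2.COLOR_BGR2HSV)
m=cv2.inRange(h,(20,100,120),(34,255,255));m[:155]=0;m[240:]=0;m[:,:235]=0;m[:,335:]=0
ct=max(cv2.findContours(m,0,2)[0],key=cv2.contourArea);b=cv2.boundingRect(ct);print(b,cv2.minEnclosingCircle(ct))
(u,v),_=cv2.minEnclosingCircle(ct);c=ray('wrist',u,v,.026,P);print(c);way([c[0],c[1],.02])
E
```

```text
(250, 164, 68, 67) ((283.28021240234375, 197.26710510253906), 33.86524200439453)
[ 0.44657328 -0.10406416  0.026     ]
-> [np.float64(0.44657327674352076), np.float64(-0.10406415948261782), 0.02] [0.004, 0.002, 0.151]
```

```bash
python3 -m handwheel '[[[0.003,0.001,0.03],0],[[0.003,0.001,0.07],0],[[0.003,0.001,0.11],0],[[0.003,0.001,0.135],0],[[0.003,0.001,0.15],0],[[0.003,0.001,0.158],0],[[0.003,0.001,0.16],0],[[0.003,0.001,0.16],0]]' 1
python3 -m handwheel '[[[0,0,0],0],[[0,0,0],0],[[0,0,0],0],[[0,0,0],0],[[0,0,0],0]]' 0 50
python3 - <<'E'
from h import *
s=st(); im=snap('wrist','w13')
E
```

```text
clock: 18.65
ee_pos: [0.4459, -0.1055, 0.0111]
tool_rot: [0.71, 0.704, 0.0, 0.0]
contact_force: [0.1, 0.4, 0.8]
finger_gap: 0.998
clock: 19.15
ee_pos: [0.4463, -0.1057, 0.0121]
tool_rot: [0.71, 0.704, 0.001, 0.001]
contact_force: [-2.8, 0.4, 11.9]
finger_gap: 0.722
t 19.15 p [ 0.4463 -0.1057  0.0121] q [0.71  0.704 0.001 0.001] F [-2.8  0.4 11.9] gap 0.722 j7 1.78
```

View pics/w13.png

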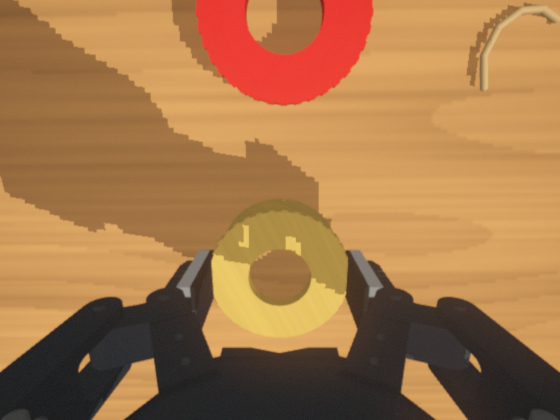

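```bash
python3 -m handwheel '[[[0,0,-0.01],0],[[0,0,-0.04],0],[[0,0,-0.08],0],[[0,0,-0.11],0],[[0,0,-0.13],0],[[0,0,-0.13],0],[[0,0,-0.13],0]]'
python3 - <<'E'
from h import *
s=st(); im=snap('wrist','w14');P=env.camera_params('wrist');s=env.read_state()
im=cv2.imread('pics/w14.png');h=cv2.cvtColor(im,cv2.COLOR_BGR2HSV)
m=cv2.inRange(h,(20,100,90),(34,255,255));m[:185]=0;m[345:]=0;m[:,:205]=0;m[:,355:]=0
ct=max(cv2.findContours(m,0,2)[0],key=cv2.contourArea);b=cv2.boundingRect(ct);print(b)
u=b[0]+b[2]/2;
r=R.from_quat(s['tool_rot']); f=lambda u,v: r.inv().apply(ray('wrist',u,v,s['ee_pos'][2]+.015,P)-s['ee_pos'])*1e3
print('top',f(u,b[1]),'bot',f(u,b[1]+b[3]),'L',f(b[0],273),'R',f(b[0]+b[2],273), 'mid',f(280,274))
way([.6340,-.0178,.17])
E
```

```text
clock: 19.9
ee_pos: [0.4454, -0.1054, 0.141]
tool_rot: [0.71, 0.704, 0.0, 0.0]
contact_force: [-1.1, 0.3, -2.6]
finger_gap: 0.721
t 19.9 p [ 0.4454 -0.1054  0.141 ] q [0.71  0.704 0.    0.   ] F [-1.1  0.3 -2.6] gap 0.721 j7 1.75
(211, 200, 137, 137)
top [  0.42070371 -35.56753799 -14.96617814] bot [  0.42606109  33.46221418 -15.03168502] L [-30.99552372  -1.05515113 -15.00460369] R [ 31.83856611  -1.05359306 -14.99325689] mid [  0.65296423  -0.54782759 -14.99936919]
-> [0.634, -0.0178, 0.17] [0.089, 0.188, -0.03]
```

View pics/w14.png

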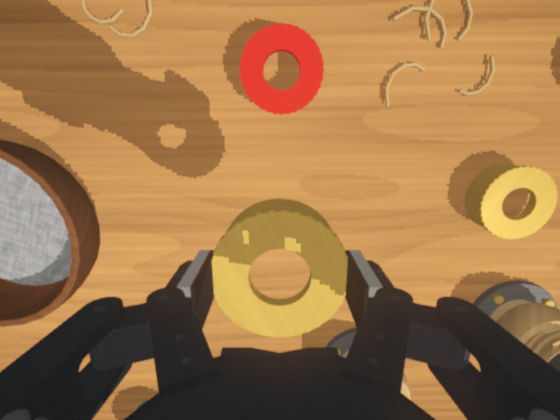

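```bash
python3 -m handwheel '[[[0.01,0.03,0],0],[[0.03,0.07,0],0],[[0.05,0.11,0],0],[[0.07,0.15,0],0],[[0.085,0.19,0],0],[[0.089,0.23,0],0],[[0.089,0.25,0],0],[[0.089,0.258,0],0],[[0.089,0.258,0],0],[[0.089,0.258,0],0]]'
python3 - <<'E'
from h import *
s=st(); im=snap('wrist','w15'); P=env.camera_params('wrist'); print(proj('wrist',[.634,-.0178,.0735],P))
cv2.imwrite('pics/w15c.png',cv2.cvtColor(cv2.resize(im[60:210,190:370],None,fx=4,fy=4,interpolation=cv2.INTER_CUBIC),4))
E
```

```text
clock: 20.95
ee_pos: [0.7025, -0.019, 0.1396]
tool_rot: [0.71, 0.704, -0.001, -0.001]
contact_force: [-0.3, 0.1, -2.2]
finger_gap: 0.727
t 20.95 p [ 0.7025 -0.019   0.1396] q [ 0.71   0.704 -0.001 -0.001] F [-0.3  0.1 -2.2] gap 0.727 j7 1.58
(np.float64(279.66820436097504), np.float64(120.70296069205692))
```

View pics/w15c.png

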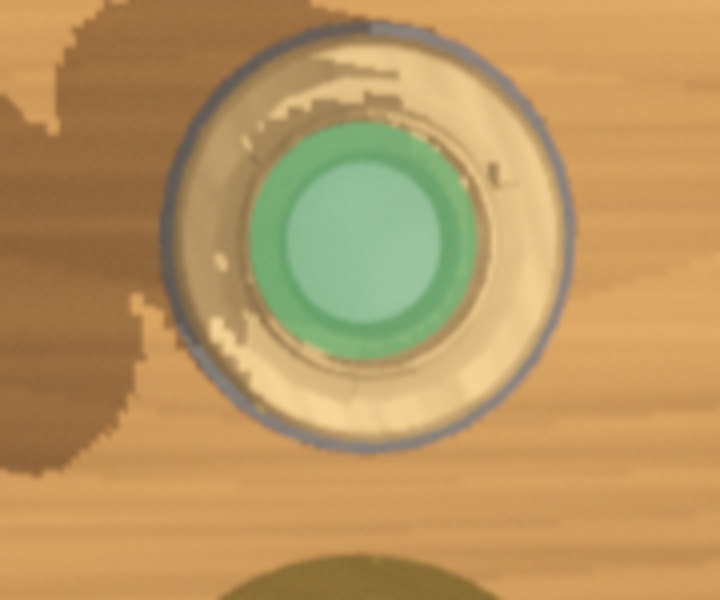

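```bash
python3 - <<'E'
from h import *
s=st(); P=env.camera_params('wrist'); c=ray('wrist',281.5,120.8,.0705,P); print(c, proj('wrist',[.634,-.0178,.0705],P)); way([.634,-.017,.105],[c[0],c[1],.105])
E
```

```text
t 21.0 p [ 0.7026 -0.0189  0.14  ] q [ 0.71   0.704 -0.001 -0.001] F [-0.5  0.8 -1.9] gap 0.721 j7 1.58
[ 0.63405818 -0.01658142  0.0705    ] (np.float64(279.6646452993258), np.float64(120.725515103106))
-> [0.634, -0.017, 0.105] [0.001, -0.069, 0.035]
-> [np.float64(0.6340581764086638), np.float64(-0.016581423810586103), 0.105] [0.002, -0.068, 0.035]
```

```bash
python3 -m handwheel '[[[0.001,-0.03,0],0],[[0.0015,-0.055,0.01],0],[[0.0015,-0.068,0.02],0],[[0.0015,-0.069,0.03],0],[[0.0015,-0.069,0.04],0],[[0.0015,-0.069,0.045],0],[[0.0015,-0.069,0.045],0],[[0.0015,-0.069,0.045],0]]'
python3 - <<'E'
from h import *
s=st(); im=snap('wrist','w16'); im=snap('scene','s16');cv2.imwrite('pics/s16c.png',cv2.cvtColor(cv2.resize(im[140:300,220:420],None,fx=3.5,fy=3.5,interpolation=cv2.INTER_CUBIC),4))
E
```

```text
clock: 21.8
ee_pos: [0.6359, -0.0166, 0.0958]
tool_rot: [0.71, 0.704, 0.0, 0.0]
contact_force: [0.1, 0.6, -0.9]
finger_gap: 0.72
t 21.8 p [ 0.6359 -0.0166  0.0958] q [0.71  0.704 0.    0.   ] F [ 0.1  0.6 -0.9] gap 0.72 j7 1.57
```

View pics/w16.png

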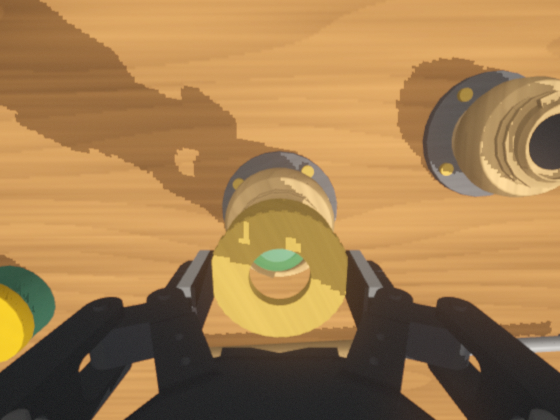

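View pics/s16c.png

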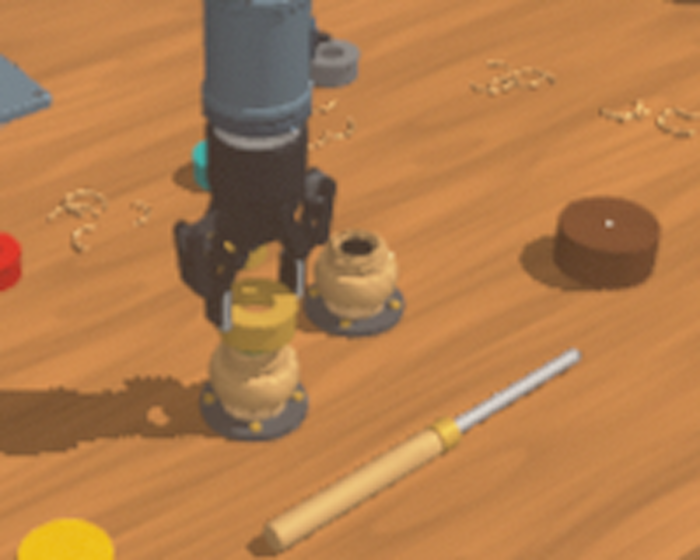

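```bash
python3 -m handwheel '[[[0,0,0.003],0],[[0,0,0.006],0],[[0,0,0.009],0],[[0,0,0.010],0],[[0,0,0.010],0]]'
python3 -c "
from h import *
st(); way([.634,-.0172,.08])"
```

```text
clock: 22.4
ee_pos: [0.635, -0.0165, 0.0855]
tool_rot: [0.71, 0.704, -0.0, -0.0]
contact_force: [-0.5, 0.1, -1.9]
finger_gap: 0.72
t 22.4 p [ 0.635  -0.0165  0.0855] q [ 0.71   0.704 -0.    -0.   ] F [-0.5  0.1 -1.9] gap 0.72 j7 1.57
-> [0.634, -0.0172, 0.08] [-0.001, -0.001, 0.005]
```

```bash
python3 -m handwheel '[[[-0.0005,-0.001,0.002],0],[[-0.0005,-0.001,0.004],0],[[-0.0005,-0.001,0.006],0],[[-0.0005,-0.001,0.007],0],[[-0.0005,-0.001,0.007],0]]'
```

```text
clock: 22.9
ee_pos: [0.6341, -0.017, 0.0785]
tool_rot: [0.71, 0.704, -0.0, -0.0]
contact_force: [0.3, -0.0, -2.8]
finger_gap: 0.721
```

```bash
python3 -m handwheel '[[[0,0,0.001],0],[[0,0,0.002],0],[[0,0,0.003],0],[[0,0,0.003],0]]'
```

```text
clock: 23.3
ee_pos: [0.634, -0.017, 0.0756]
tool_rot: [0.71, 0.704, -0.0, -0.0]
contact_force: [-0.9, -0.0, -1.6]
finger_gap: 0.725
```

```bash
python3 -m handwheel '[[[0,0,0.001],0],[[0,0,0.002],0],[[0,0,0.002],0]]'; python3 -m handwheel '[[[0,0,0.001],0],[[0,0,0.002],0],[[0,0,0.002],0]]'
```

```text
clock: 23.6
ee_pos: [0.6344, -0.017, 0.0748]
tool_rot: [0.71, 0.704, 0.0, 0.0]
contact_force: [-3.9, -0.8, 7.9]
finger_gap: 0.724
clock: 23.9
ee_pos: [0.6347, -0.017, 0.0743]
tool_rot: [0.71, 0.704, 0.0, 0.0]
contact_force: [-8.1, -0.7, 20.3]
finger_gap: 0.722
```

```bash
python3 -m handwheel '[[[0,0,-0.002],0],[[0,0,-0.002],0],[[0,0,-0.0015],8],[[0,0,-0.001],16],[[0,0,-0.0005],24],[[0,0,0],32],[[0,0,0],32],[[0,0,0],32]]' 0 70
python3 - <<'E'
from h import *
st();im=snap('scene','s17');cv2.imwrite('pics/s17c.png',cv2.cvtColor(cv2.resize(im[190:280,250:360],None,fx=6,fy=6,interpolation=cv2.INTER_CUBIC),4));snap('wrist','w17')
E
```

```text
clock: 24.7
ee_pos: [0.6342, -0.0171, 0.073]
tool_rot: [0.877, 0.481, -0.0, -0.0]
contact_force: [-5.8, 0.4, 11.8]
finger_gap: 0.713
t 24.7 p [ 0.6342 -0.0171  0.073 ] q [ 0.877  0.481 -0.    -0.   ] F [-5.8  0.4 11.8] gap 0.713 j7 1.13
```

View pics/s17c.png

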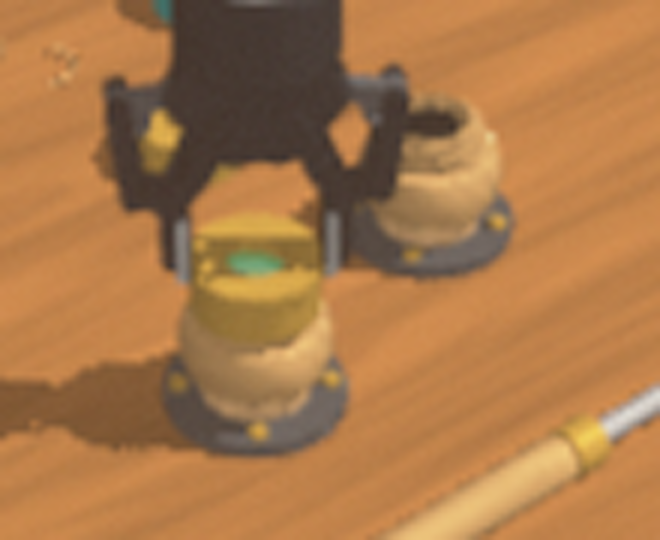

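View pics/w17.png

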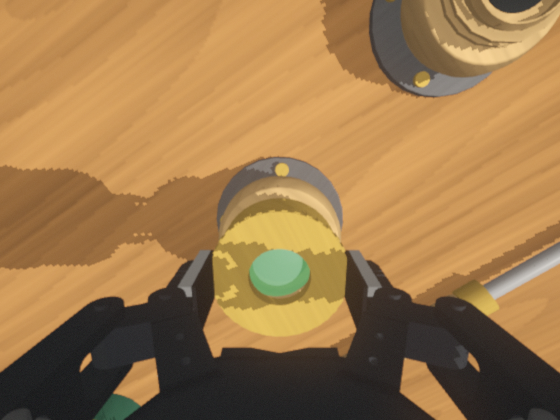

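```bash
python3 -m handwheel '[[[0,0,0.0005],8],[[0,0,0.0009],16],[[0,0,0.0014],24],[[0,0,0.0018],32],[[0,0,0.0023],40],[[0,0,0.0028],48],[[0,0,0.0032],56],[[0,0,0.0037],64],[[0,0,0.0041],72],[[0,0,0.0046],80],[[0,0,0.0051],88],[[0,0,0.0055],96],[[0,0,0.0060],104],[[0,0,0.0060],104]]'
python3 - <<'E'
from h import *
s=st();print(s['ft_torque']);im=snap('wrist','w18')
E
```

```text
clock: 26.2
ee_pos: [0.6353, -0.0167, 0.0671]
tool_rot: [0.918, -0.396, 0.001, -0.0]
contact_force: [-1.9, 0.9, 10.7]
finger_gap: 0.714
t 26.2 p [ 0.6353 -0.0167  0.0671] q [ 0.918 -0.396  0.001 -0.   ] F [-1.9  0.9 10.7] gap 0.714 j7 -0.34
[ 0.31181467  0.66357703 -0.24176219]
```

View pics/w18.png

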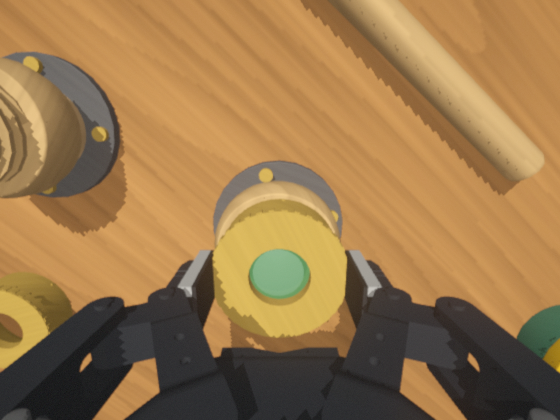

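```bash
python3 -m handwheel '[[[0,0,0.0005],8],[[0,0,0.0009],16],[[0,0,0.0014],24],[[0,0,0.0018],32],[[0,0,0.0021],38],[[0,0,0.0021],38]]'; python3 -c "
from h import *
s=st();print(s['ft_torque'])"
python3 -m handwheel '[[[0,0,0.0004],6],[[0,0,0.0007],12],[[0,0,0.0010],18],[[0,0,0.0010],24],[[0,0,0.0010],30],[[0,0,0.0010],30]]'; python3 -c "
from h import *
s=st();print(s['ft_torque']);snap('wrist','w19')"
```

```text
clock: 26.85
ee_pos: [0.6357, -0.0173, 0.0652]
tool_rot: [0.74, -0.673, 0.001, -0.001]
contact_force: [-2.7, 0.3, 10.3]
finger_gap: 0.712
t 26.85 p [ 0.6357 -0.0173  0.0652] q [ 0.74  -0.673  0.001 -0.001] F [-2.7  0.3 10.3] gap 0.712 j7 -0.89
[ 0.10609048  0.53648222 -0.19347601]
clock: 27.45
ee_pos: [0.6356, -0.0179, 0.0651]
tool_rot: [-0.54, 0.842, -0.001, 0.001]
contact_force: [-5.0, -0.4, 17.2]
finger_gap: 0.714
t 27.45 p [ 0.6356 -0.0179  0.0651] q [-0.54   0.842 -0.001  0.001] F [-5.  -0.4 17.2] gap 0.714 j7 -1.34
[ 0.05430542  1.21527605 -0.2409151 ]
```

View pics/w19.png

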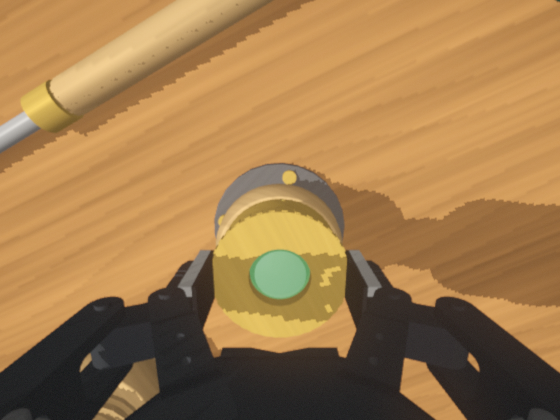

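```bash
python3 -m handwheel '[[[0,0,-0.001],0],[[0,0,-0.001],0],[[0,0,-0.001],0],[[0,0,-0.001],-8],[[0,0,-0.001],-16],[[0,0,-0.001],-24],[[0,0,-0.001],-32],[[0,0,-0.001],-40],[[0,0,-0.001],-48],[[0,0,-0.001],-56],[[0,0,-0.001],-60],[[0,0,-0.001],-60]]' 1
python3 -c "
from h import *
s=st();print(s['ft_torque'])"
python3 -m handwheel '[[[0,0,0],0],[[0,0,0],0],[[0,0,0],0],[[0,0,0],0],[[0,0,0],0]]' 0 110
python3 -c "
from h import *
s=st();print(s['ft_torque'])"
python3 -m handwheel '[[[0,0,0],6],[[0,0,0],12],[[0,0,0],18],[[0,0,0],24]]'
python3 -c "
from h import *
s=st();print(s['ft_torque'])"
```

```text
clock: 28.7
ee_pos: [0.6343, -0.0169, 0.0636]
tool_rot: [0.889, -0.457, -0.0, -0.0]
contact_force: [0.2, 0.2, -0.8]
finger_gap: 0.998
t 28.7 p [ 0.6343 -0.0169  0.0636] q [ 0.889 -0.457 -0.    -0.   ] F [ 0.2  0.2 -0.8] gap 0.998 j7 -0.44
[-0.07299137  0.0713949  -0.05035806]
clock: 29.2
ee_pos: [0.6347, -0.0175, 0.0649]
tool_rot: [0.889, -0.458, 0.001, -0.0]
contact_force: [-2.8, 1.1, 10.8]
finger_gap: 0.702
t 29.2 p [ 0.6347 -0.0175  0.0649] q [ 0.889 -0.458  0.001 -0.   ] F [-2.8  1.1 10.8] gap 0.702 j7 -0.45
[-0.14017844  0.57838598 -0.04298815]
clock: 29.6
ee_pos: [0.6333, -0.0177, 0.0649]
tool_rot: [0.774, -0.633, -0.001, 0.001]
contact_force: [-7.2, 1.9, 18.2]
finger_gap: 0.697
t 29.6 p [ 0.6333 -0.0177  0.0649] q [ 0.774 -0.633 -0.001  0.001] F [-7.2  1.9 18.2] gap 0.697 j7 -0.8
[0.13835685 1.5965758  1.44996431]
```

```bash
python3 -m handwheel '[[[0,0,0.0003],7],[[0,0,0.0006],14],[[0,0,0.001],21],[[0,0,0.001],28],[[0,0,0.001],36]]'
python3 -c "
from h import *
s=st();print(s['ft_torque'])"
python3 -m handwheel '[[[0,0,0],0],[[0,0,0],0],[[0,0,0],0]]'
python3 -c "
from h import *
s=st();print(s['ft_torque'])"
```

```text
clock: 30.1
ee_pos: [0.6355, -0.0172, 0.0653]
tool_rot: [-0.54, 0.841, -0.001, 0.001]
contact_force: [-6.6, -0.7, 15.8]
finger_gap: 0.698
t 30.1 p [ 0.6355 -0.0172  0.0653] q [-0.54   0.841 -0.001  0.001] F [-6.6 -0.7 15.8] gap 0.698 j7 -1.34
[0.11632121 1.52730864 0.46155964]
clock: 30.4
ee_pos: [0.635, -0.0168, 0.0657]
tool_rot: [-0.541, 0.841, 0.0, 0.001]
contact_force: [-7.9, 4.1, 25.3]
finger_gap: 0.702
t 30.4 p [ 0.635  -0.0168  0.0657] q [-0.541  0.841  0.     0.001] F [-7.9  4.1 25.3] gap 0.702 j7 -1.33
[ 0.62344607  1.80885326 -0.36042001]
```

```bash
python3 -m handwheel '[[[0,0,-0.001],0],[[0,0,-0.001],0],[[0,0,-0.001],0],[[0,0,-0.001],0],[[0,0,-0.03],0],[[0,0,-0.06],0],[[0,0.03,-0.09],0],[[0,0.05,-0.09],0],[[0,0.07,-0.09],0],[[0,0.07,-0.09],0],[[0,0.07,-0.09],0]]' 1
python3 - <<'E'
from h import *
st();im=snap('scene','s20');cv2.imwrite('pics/s20c.png',cv2.cvtColor(cv2.resize(im[190:280,250:360],None,fx=6,fy=6,interpolation=cv2.INTER_CUBIC),4))
P=env.camera_params('scene')
for z in (.0795,.0525): print(z,[ (6*(u-250),6*(v-190)) for u,v in [proj('scene',[.6345,-.0172,z],P)]])
im=snap('wrist','w20');P=env.camera_params('wrist');print(proj('wrist',[.6345,-.0172,.0795],P))
im=cv2.cvtColor(im,4);h=cv2.cvtColor(im,cv2.COLOR_BGR2HSV)
E
```

```text
clock: 31.5
ee_pos: [0.5708, 0.0122, 0.1527]
tool_rot: [-0.541, 0.841, -0.0, 0.0]
contact_force: [0.8, -0.5, 0.4]
finger_gap: 0.999
t 31.5 p [0.5708 0.0122 0.1527] q [-0.541  0.841 -0.     0.   ] F [ 0.8 -0.5  0.4] gap 0.999 j7 -1.4
0.0795 [(np.float64(250.07546889281036), np.float64(265.17936281599685))]
0.0525 [(np.float64(249.97996334157642), np.float64(310.1482481434374))]
(np.float64(279.8740962023241), np.float64(120.76653105712914))
```

View pics/s20c.png

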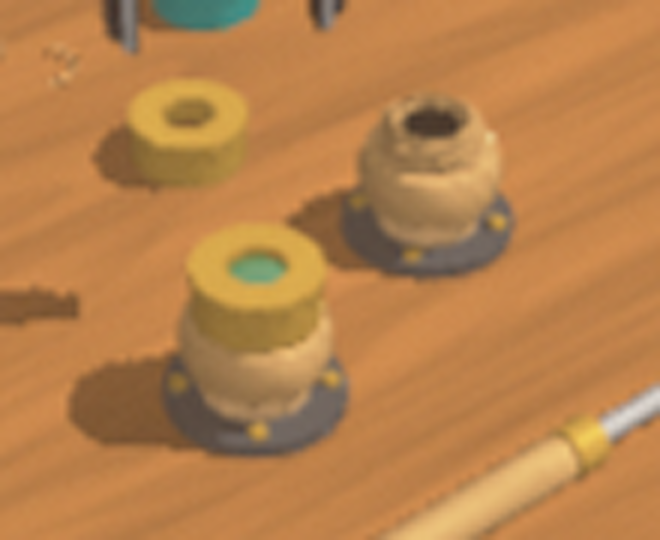

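View pics/w20.png

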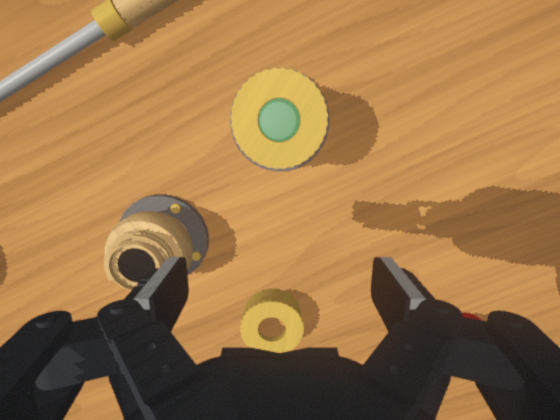

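Ring 1 is snug: its height no longer changes, reaction torque rises with slip, and its top sits where a 52.5 mm origin predicts. Now the lid.

```bash
python3 -c "
from h import *
way([.2497,-.4305,.17])"
```

```text
-> [0.2497, -0.4305, 0.17] [0.536, 0.11, -0.017]
```

```bash
python3 -m handwheel '[[[0.03,0.005,-0.02],0],[[0.07,0.015,-0.02],0],[[0.11,0.02,-0.02],0],[[0.15,0.03,-0.02],0],[[0.19,0.04,-0.02],0],[[0.23,0.05,-0.02],0],[[0.27,0.055,-0.02],0],[[0.31,0.065,-0.02],0],[[0.35,0.07,-0.02],0],[[0.39,0.08,-0.02],0],[[0.43,0.09,-0.02],0],[[0.47,0.1,-0.02],0],[[0.51,0.105,-0.02],0],[[0.536,0.11,-0.02],0],[[0.536,0.11,-0.02],0],[[0.536,0.11,-0.02],0],[[0.536,0.11,-0.02],0]]'
python3 - <<'E'
from h import *
s=st();snap('wrist','w21');P=env.camera_params('wrist');print(proj('wrist',[.2497,-.4305,.051],P)); way([.2497,-.4305,.027])
E
```

```text
clock: 33.3
ee_pos: [0.2491, -0.43, 0.1725]
tool_rot: [-0.542, 0.841, 0.0, 0.0]
contact_force: [0.0, 0.1, -0.2]
finger_gap: 1.004
t 33.3 p [ 0.2491 -0.43    0.1725] q [-0.542  0.841  0.     0.   ] F [ 0.   0.1 -0.2] gap 1.004 j7 -0.42
(np.float64(280.4404314178361), np.float64(201.34988586532518))
-> [0.2497, -0.4305, 0.027] [0.001, -0.001, 0.145]
```

View pics/w21.png

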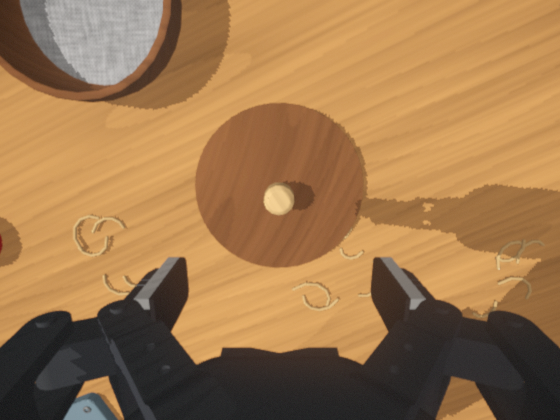

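```bash
python3 -m handwheel '[[[0,-0.001,0.03],0],[[0,-0.001,0.07],0],[[0,-0.001,0.11],0],[[0,-0.001,0.13],0],[[0,-0.001,0.143],0],[[0,-0.001,0.144],0],[[0,-0.001,0.144],0]]' 1
python3 -m handwheel '[[[0,0,0],0],[[0,0,0],0],[[0,0,0],0],[[0,0,0],0],[[0,0,0],0],[[0,0,0],0],[[0,0,0],0],[[0,0,0],0]]' 0 60
python3 -m handwheel '[[[0,0,-0.01],0],[[0,0,-0.04],0],[[0,0,-0.08],0],[[0,0,-0.1],0],[[0,0,-0.1],0],[[0,0,-0.1],0]]'
python3 - <<'E'
from h import *
s=st();snap('wrist','w22');im=snap('top','t22')
cv2.imwrite('pics/t22c.png',cv2.cvtColor(cv2.resize(im[150:270,370:510],None,fx=5,fy=5,interpolation=cv2.INTER_CUBIC),4))
E
```

```text
clock: 34.05
ee_pos: [0.2499, -0.4311, 0.0293]
tool_rot: [-0.542, 0.841, -0.0, -0.0]
contact_force: [-0.1, -0.3, 0.9]
finger_gap: 1.001
clock: 34.85
ee_pos: [0.2497, -0.4308, 0.0293]
tool_rot: [-0.541, 0.841, -0.0, 0.001]
contact_force: [1.0, 2.0, 10.2]
finger_gap: 0.299
clock: 35.45
ee_pos: [0.2496, -0.4303, 0.1285]
tool_rot: [-0.541, 0.841, 0.0, 0.0]
contact_force: [0.0, 0.6, -3.7]
finger_gap: 0.301
t 35.45 p [ 0.2496 -0.4303  0.1285] q [-0.541  0.841  0.     0.   ] F [ 0.   0.6 -3.7] gap 0.301 j7 -0.37
```

View pics/w22.png

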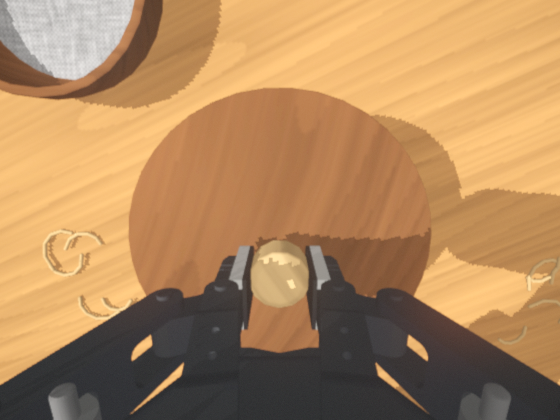

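View pics/t22c.png

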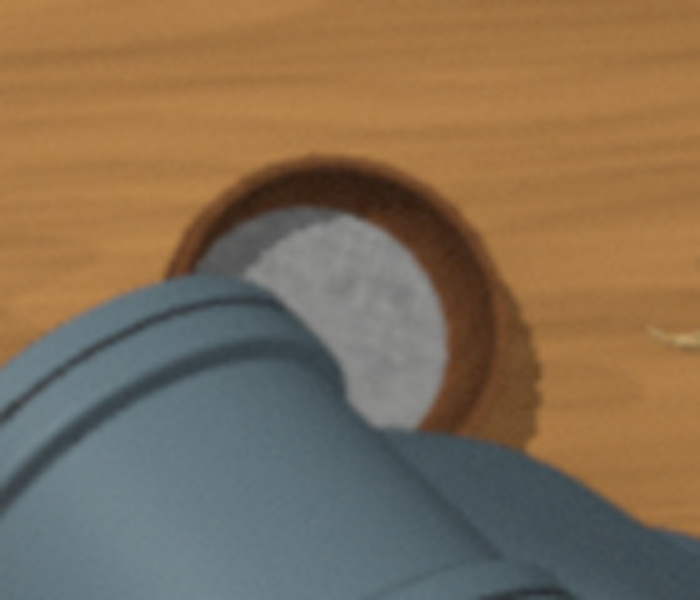

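```bash
python3 - <<'E'
from h import *
im=cv2.imread('pics/t11.png'); cv2.imwrite('pics/t11c.png',cv2.resize(im[160:270,370:500],None,fx=6,fy=5.4,interpolation=cv2.INTER_CUBIC))
P=env.camera_params('top');print(ray('top',435.5,215,.05,P)); way([.469,-.3505,.14])
E
```

```text
[ 0.46565815 -0.3468312   0.05      ]
-> [0.469, -0.3505, 0.14] [-0.163, -0.167, -0.012]
```

View pics/t11c.png

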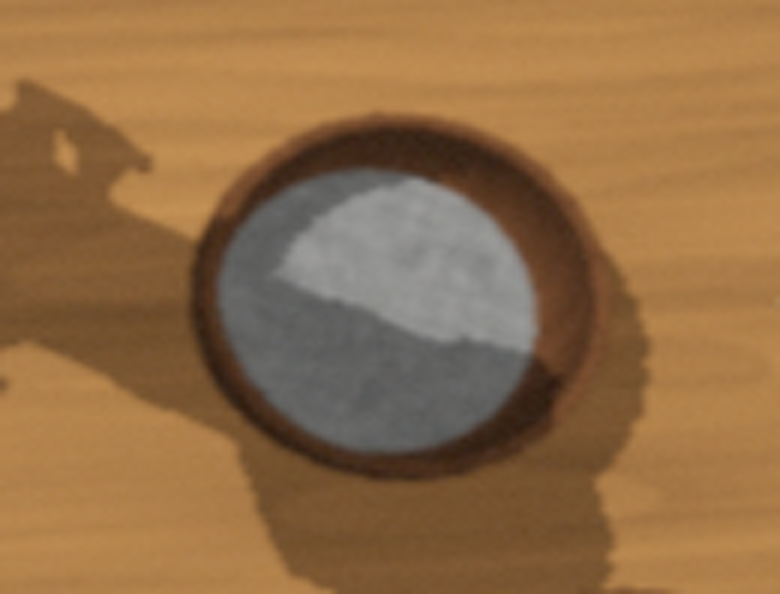

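```bash
python3 -m handwheel '[[[-0.02,-0.02,-0.01],0],[[-0.05,-0.05,-0.01],0],[[-0.08,-0.08,-0.01],0],[[-0.11,-0.11,-0.01],0],[[-0.135,-0.138,-0.01],0],[[-0.155,-0.158,-0.01],0],[[-0.163,-0.167,-0.01],0],[[-0.163,-0.167,0],0],[[-0.163,-0.167,0.015],0],[[-0.163,-0.167,0.025],0],[[-0.163,-0.167,0.035],0],[[-0.163,-0.167,0.035],0],[[-0.163,-0.167,0.035],0]]'
python3 - <<'E'
from h import *
s=st();snap('wrist','w23');im=snap('scene','s23');way([.468,-.3505,.075])
cv2.imwrite('pics/s23c.png',cv2.cvtColor(cv2.resize(im[170:310,90:240],None,fx=4.5,fy=4.2,interpolation=cv2.INTER_CUBIC),4))
E
```

```text
clock: 36.85
ee_pos: [0.4684, -0.3519, 0.0936]
tool_rot: [-0.541, 0.841, 0.0, -0.0]
contact_force: [0.1, 0.4, -2.8]
finger_gap: 0.299
t 36.85 p [ 0.4684 -0.3519  0.0936] q [-0.541  0.841  0.    -0.   ] F [ 0.1  0.4 -2.8] gap 0.299 j7 -0.75
-> [0.468, -0.3505, 0.075] [-0.001, 0.002, 0.019]
```

View pics/s23c.png

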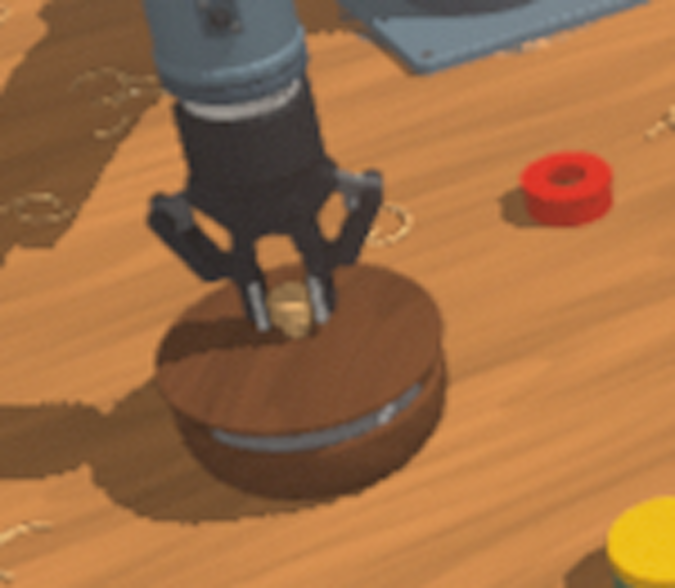

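```bash
python3 -m handwheel '[[[-0.001,0.001,0.005],0],[[-0.001,0.001,0.01],0],[[-0.001,0.001,0.014],0],[[-0.001,0.001,0.017],0],[[-0.001,0.001,0.019],0],[[-0.001,0.001,0.019],0]]'; python3 -m handwheel '[[[0,0,0.001],0],[[0,0,0.002],0],[[0,0,0.002],0]]'
```

```text
clock: 37.55
ee_pos: [0.4682, -0.3502, 0.0744]
tool_rot: [-0.541, 0.841, 0.0, -0.0]
contact_force: [-0.5, 0.0, -2.4]
finger_gap: 0.3
clock: 37.85
ee_pos: [0.4685, -0.3504, 0.0734]
tool_rot: [-0.541, 0.841, -0.0, 0.0]
contact_force: [-1.6, 1.3, 3.6]
finger_gap: 0.297
```

Contact at 0.0734, exactly the seated height (44 + 29.3 mm). Release and check.

```bash
python3 -m handwheel '[[[0,0,0],0],[[0,0,0],0],[[0,0,0],0],[[0,0,0],0],[[0,0,0],0],[[0,0,-0.03],0],[[0,0,-0.07],0],[[0,0,-0.11],0],[[-0.03,0.03,-0.12],0],[[-0.06,0.06,-0.12],0],[[-0.1,0.07,-0.12],0],[[-0.14,0.08,-0.12],0],[[-0.18,0.09,-0.12],0],[[-0.22,0.1,-0.12],0],[[-0.26,0.1,-0.12],0],[[-0.3,0.1,-0.12],0],[[-0.34,0.1,-0.12],0],[[-0.38,0.1,-0.12],0]]' 1
python3 - <<'E'
from h import *
s=st();im=snap('scene','s24');snap('top','t24')
cv2.imwrite('pics/s24c.png',cv2.cvtColor(cv2.resize(im[170:320,100:380],None,fx=2.8,fy=2.8,interpolation=cv2.INTER_CUBIC),4))
E
```

```text
clock: 39.65
ee_pos: [0.5351, 0.0388, 0.1928]
tool_rot: [-0.541, 0.841, 0.0, 0.0]
contact_force: [0.6, 0.0, 0.6]
finger_gap: 0.996
t 39.65 p [0.5351 0.0388 0.1928] q [-0.541  0.841  0.     0.   ] F [0.6 0.  0.6] gap 0.996 j7 -1.5
```

View pics/s24c.png

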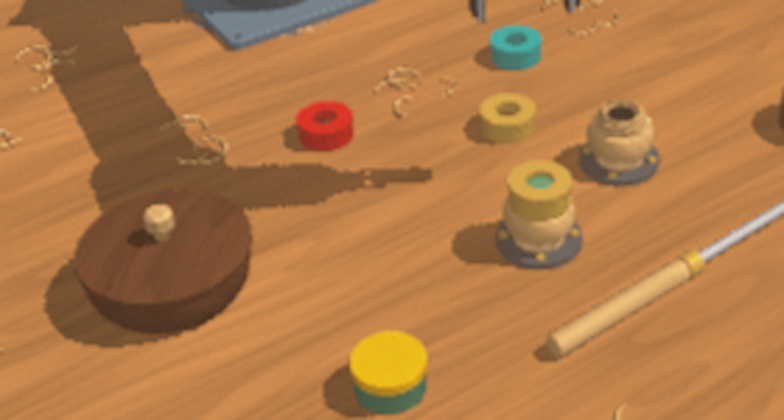

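View pics/t24.png

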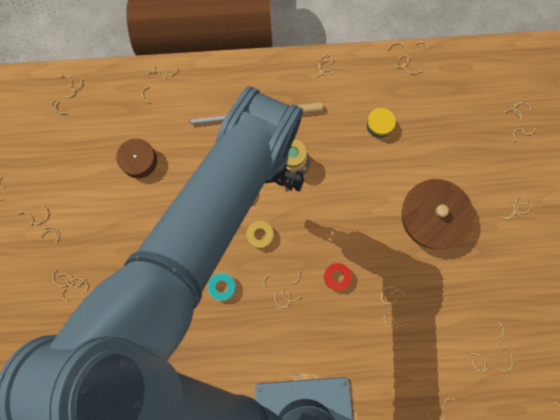

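The lid is seated and level. The spare brass ring was nudged by the announced knock (now at (260,234)) and isn't needed. There is time left, so I'll do one more tightness check on the ring.

```bash
python3 -c "
from h import *
way([.6345,-.0172,.15],[.6345,-.0172,.064])"
```

```text
-> [0.6345, -0.0172, 0.15] [0.016, -0.114, 0.042]
-> [0.6345, -0.0172, 0.064] [0.016, -0.114, 0.128]
```

```bash
python3 -m handwheel '[[[0.005,-0.03,0],-8],[[0.01,-0.06,0],-16],[[0.015,-0.09,0],-24],[[0.016,-0.11,0],-32],[[0.016,-0.114,0],-40],[[0.016,-0.114,0],-48],[[0.016,-0.114,0.02],-56],[[0.016,-0.114,0.042],-64],[[0.016,-0.114,0.06],-70],[[0.016,-0.114,0.08],-70],[[0.016,-0.114,0.1],-70],[[0.016,-0.114,0.118],-70],[[0.016,-0.114,0.126],-70],[[0.016,-0.114,0.128],-70],[[0.016,-0.114,0.128],-70]]' 1
python3 -c "
from h import *
s=st(); snap('wrist','w25');snap('scene','s25')
way([.6345,-.0172,.064])"
```

```text
clock: 41.25
ee_pos: [0.6321, -0.025, 0.065]
tool_rot: [0.926, -0.378, 0.0, 0.0]
contact_force: [0.2, 0.2, -0.4]
finger_gap: 1.0
t 41.25 p [ 0.6321 -0.025   0.065 ] q [ 0.926 -0.378  0.     0.   ] F [ 0.2  0.2 -0.4] gap 1.0 j7 -0.31
-> [0.6345, -0.0172, 0.064] [-0.004, -0.007, 0.002]
```

View pics/w25.png

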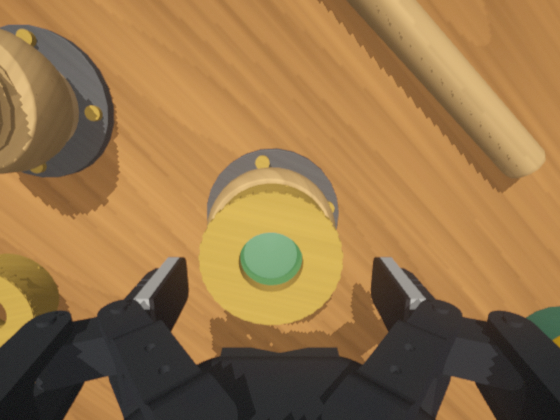

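```bash
python3 -m handwheel '[[[-0.002,-0.004,0],0],[[-0.004,-0.007,0],0],[[-0.004,-0.007,0],0],[[-0.004,-0.007,0],0]]' 1
python3 -c "
from h import *
s=st(); way([.6345,-.0172,.064])"
python3 -m handwheel '[[[0,0,0],0],[[0,0,0],0],[[0,0,0],0],[[0,0,0],0],[[0,0,0],0]]' 0 110
for i in 1; do python3 -c "
from h import *
s=st();print(s['ft_torque'])"; done
python3 -m handwheel '[[[0,0,0],8],[[0,0,0],16]]'
python3 -c "
from h import *
s=st();print(s['ft_torque'])"
python3 -m handwheel '[[[0,0,0],8],[[0,0,0],16]]'
python3 -c "
from h import *
s=st();print(s['ft_torque'])"
python3 -m handwheel '[[[0,0,0],8],[[0,0,0],16]]'
python3 -c "
from h import *
s=st();print(s['ft_torque'])"
```

```text
clock: 41.75
ee_pos: [0.634, -0.0166, 0.0648]
tool_rot: [0.926, -0.378, 0.0, -0.0]
contact_force: [0.4, 0.2, -0.8]
finger_gap: 1.003
t 41.75 p [ 0.634  -0.0166  0.0648] q [ 0.926 -0.378  0.    -0.   ] F [ 0.4  0.2 -0.8] gap 1.003 j7 -0.32
-> [0.6345, -0.0172, 0.064] [0.001, 0.0, 0.001]
clock: 42.25
ee_pos: [0.6343, -0.0167, 0.0657]
tool_rot: [0.926, -0.378, 0.0, -0.001]
contact_force: [-2.4, 0.6, 7.4]
finger_gap: 0.698
t 42.25 p [ 0.6343 -0.0167  0.0657] q [ 0.926 -0.378  0.    -0.001] F [-2.4  0.6  7.4] gap 0.698 j7 -0.32
[ 0.26474704  0.45800291 -0.01345801]
clock: 42.45
ee_pos: [0.6341, -0.0173, 0.0652]
tool_rot: [0.863, -0.506, 0.0, -0.0]
contact_force: [0.3, -0.5, -0.4]
finger_gap: 0.695
t 42.45 p [ 0.6341 -0.0173  0.0652] q [ 0.863 -0.506  0.    -0.   ] F [ 0.3 -0.5 -0.4] gap 0.695 j7 -0.56
[ 0.02026339 -0.08990734  0.0430002 ]
clock: 42.65
ee_pos: [0.6337, -0.0168, 0.0645]
tool_rot: [0.784, -0.621, -0.0, -0.0]
contact_force: [0.0, -1.0, -2.1]
finger_gap: 0.699
t 42.65 p [ 0.6337 -0.0168  0.0645] q [ 0.784 -0.621 -0.    -0.   ] F [ 0.  -1.  -2.1] gap 0.699 j7 -0.79
[ 0.04648249 -0.02503856  0.010748  ]
clock: 42.85
ee_pos: [0.6337, -0.0167, 0.0644]
tool_rot: [-0.69, 0.724, 0.0, -0.0]
contact_force: [0.5, 0.1, -1.7]
finger_gap: 0.699
t 42.85 p [ 0.6337 -0.0167  0.0644] q [-0.69   0.724  0.    -0.   ] F [ 0.5  0.1 -1.7] gap 0.699 j7 -1.02
[0.07153029 0.00143436 0.00438448]
```

```bash
python3 - <<'E'
from h import *
s=st();print(s['ft_torque']);im=snap('scene','s26');snap('wrist','w26')
cv2.imwrite('pics/s26c.png',cv2.cvtColor(cv2.resize(im[190:280,250:360],None,fx=6,fy=6,interpolation=cv2.INTER_CUBIC),4))
E
```

```text
t 42.85 p [ 0.6337 -0.0167  0.0644] q [-0.69   0.724  0.    -0.   ] F [ 0.5  0.1 -1.7] gap 0.699 j7 -1.02
[0.07153029 0.00143436 0.00438448]
```

View pics/s26c.png

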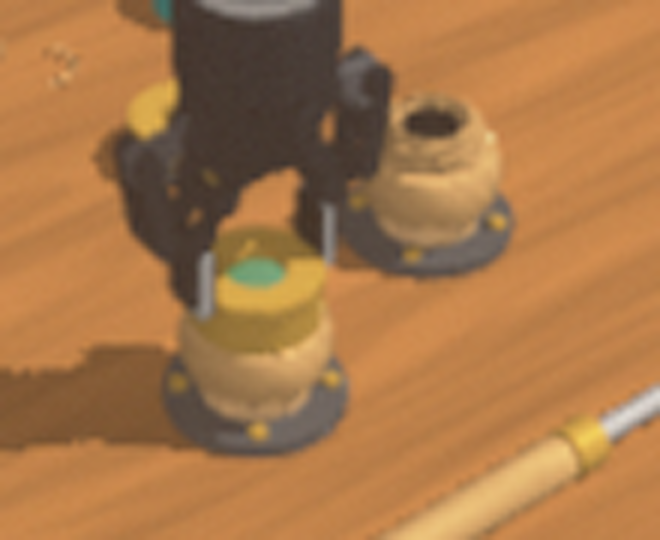

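View pics/w26.png

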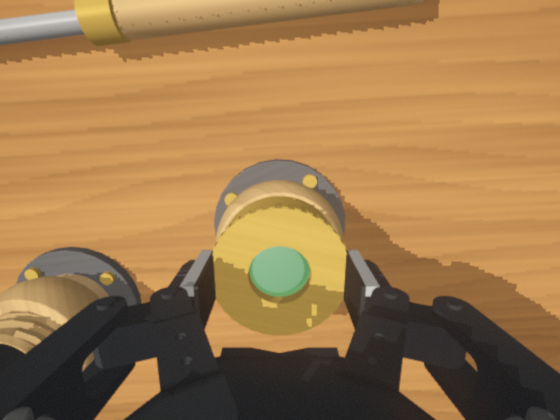

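The ring wasn't fully tight: this turn met no resistance and the scene view shows it sat lower. I'll continue turning and let the hand sink with it.

```bash
for i in 1 2; do :; done
python3 -m handwheel '[[[0,0,0.0005],8],[[0,0,0.0009],16]]'
python3 -c "
from h import *
s=st();print(s['ft_torque'])"
python3 -m handwheel '[[[0,0,0.0005],8],[[0,0,0.0009],16]]'
python3 -c "
from h import *
s=st();print(s['ft_torque'])"
python3 -m handwheel '[[[0,0,0.0005],8],[[0,0,0.0009],16]]'
python3 -c "
from h import *
s=st();print(s['ft_torque'])"
```

```text
clock: 43.15
ee_pos: [0.6335, -0.0171, 0.0643]
tool_rot: [-0.584, 0.812, 0.0, -0.0]
contact_force: [-4.7, 2.1, 7.8]
finger_gap: 0.698
t 43.15 p [ 0.6335 -0.0171  0.0643] q [-0.584  0.812  0.    -0.   ] F [-4.7  2.1  7.8] gap 0.698 j7 -1.26
[0.00448755 0.81928112 0.59562484]
clock: 43.35
ee_pos: [0.6331, -0.0172, 0.0642]
tool_rot: [-0.467, 0.884, 0.001, -0.001]
contact_force: [-6.2, 0.4, 8.9]
finger_gap: 0.697
t 43.35 p [ 0.6331 -0.0172  0.0642] q [-0.467  0.884  0.001 -0.001] F [-6.2  0.4  8.9] gap 0.697 j7 -1.5
[0.14537212 1.45189457 0.69100326]
clock: 43.55
ee_pos: [0.6321, -0.0169, 0.0641]
tool_rot: [-0.34, 0.94, 0.001, -0.002]
contact_force: [-15.6, 6.3, 31.8]
finger_gap: 0.698
t 43.55 p [ 0.6321 -0.0169  0.0641] q [-0.34   0.94   0.001 -0.002] F [-15.6   6.3  31.8] gap 0.698 j7 -1.74
[0.69949457 3.79918544 1.45668446]
```

```bash
python3 -m handwheel '[[[0,0,-0.002],0],[[0,0,-0.002],0],[[0,0,-0.002],0],[[0,0,-0.002],-8],[[0,0,-0.002],-16],[[0,0,-0.002],-24],[[0,0,-0.002],-32],[[0,0,-0.002],-40],[[0,0,-0.002],-48],[[0,0,-0.002],-56],[[0,0,-0.002],-64],[[0,0,-0.002],-72],[[0,0,-0.002],-80],[[0,0,-0.002],-80]]' 1
python3 - <<'E'
from h import *
s=st();im=snap('scene','s27');snap('wrist','w27')
cv2.imwrite('pics/s27c.png',cv2.cvtColor(cv2.resize(im[190:280,250:360],None,fx=6,fy=6,interpolation=cv2.INTER_CUBIC),4)); way([.6345,-.0172,.064])
E
```

```text
clock: 44.95
ee_pos: [0.6342, -0.0172, 0.0643]
tool_rot: [0.865, -0.503, 0.0, -0.001]
contact_force: [0.5, -1.2, 0.3]
finger_gap: 1.0
t 44.95 p [ 0.6342 -0.0172  0.0643] q [ 0.865 -0.503  0.    -0.001] F [ 0.5 -1.2  0.3] gap 1.0 j7 -0.54
-> [0.6345, -0.0172, 0.064] [0.0, -0.0, 0.0]
```

View pics/s27c.png

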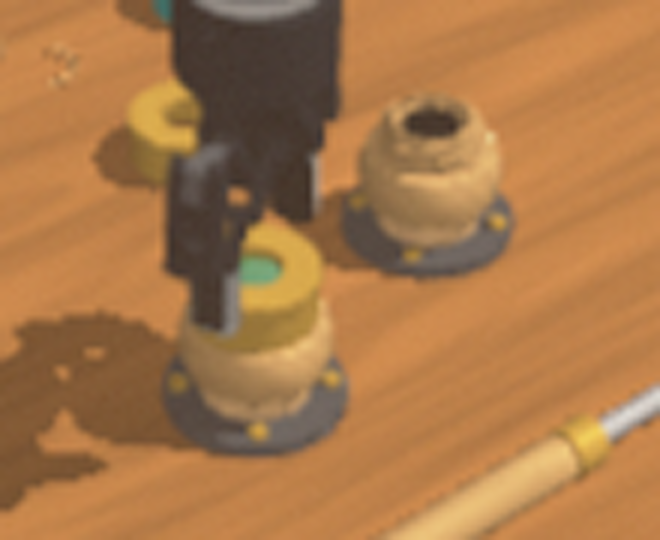

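View pics/w27.png

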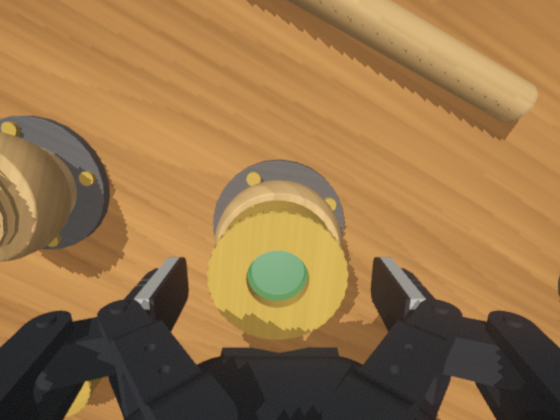

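```bash
cat > q.py <<'E'
from h import *
s=env.read_state();print('   z',round(s['ee_pos'][2],4),'F',np.round(s['contact_force'],1),'M',np.round(s['ft_torque'],2),'j7',round(s['joints'][6],2),'gap',round(s['finger_gap'],3))
E
H='python3 -m handwheel'
python3 -m handwheel '[[[0,0,-0.001],0],[[0,0,-0.001],0],[[0,0,-0.001],0],[[0,0,-0.001],0],[[0,0,-0.001],0]]' 0 110 >/dev/null; python3 q.py
python3 -m handwheel '[[[0,0,0],8],[[0,0,0],16]]'>/dev/null; python3 q.py
python3 -m handwheel '[[[0,0,0],8],[[0,0,0],16]]'>/dev/null; python3 q.py
python3 -m handwheel '[[[0,0,0],8],[[0,0,0],16]]'>/dev/null; python3 q.py
python3 -m handwheel '[[[0,0,0],8],[[0,0,0],16]]'>/dev/null; python3 q.py
```

```text
z 0.0663 F [-5.8  1.7 13.9] M [ 0.48  1.23 -0.  ] j7 -0.55 gap 0.698
   z 0.067 F [ 2.2  1.5 11.5] M [ 0.17 -0.73  0.22] j7 -0.78 gap 0.694
   z 0.0671 F [ 1.3 -0.8  9.2] M [-0.49 -0.34  0.38] j7 -1.02 gap 0.694
   z 0.0666 F [ 1.5 -2.2  4.8] M [-0.62 -0.34  0.17] j7 -1.26 gap 0.69
   z 0.0665 F [ 0.4 -0.5  6.7] M [-0.37 -0.13 -0.  ] j7 -1.5 gap 0.696
```

```bash
python3 -c "
from h import *
snap('wrist','k0')"
python3 -m handwheel '[[[0,0,0],3],[[0,0,0],3],[[0,0,0],3]]' >/dev/null; python3 q.py; python3 -c "
from h import *
snap('wrist','k1')"
python3 -m handwheel '[[[0,0,0],3],[[0,0,0],3],[[0,0,0],3]]' >/dev/null; python3 q.py; python3 -c "
from h import *
snap('wrist','k2')
import cv2
a=[cv2.resize(cv2.imread(f'pics/k{i}.png')[195:340,205:355],None,fx=2.6,fy=3.4,interpolation=cv2.INTER_CUBIC) for i in (0,2)]
cv2.imwrite('pics/kk.png',cv2.hconcat(a))"
```

```text
z 0.0665 F [-0.7 -1.3  7.6] M [-0.23 -0.06  0.02] j7 -1.54 gap 0.695
   z 0.0665 F [ 0.3 -1.   8. ] M [-0.18 -0.   -0.04] j7 -1.59 gap 0.689
```

View pics/kk.png

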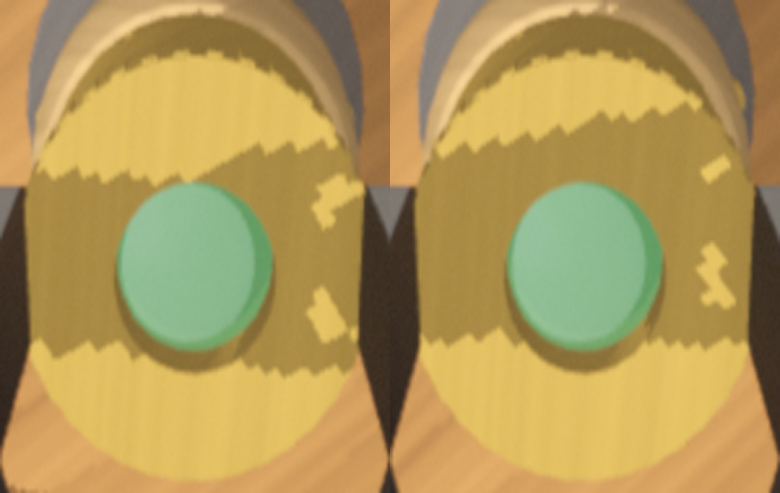

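```bash
python3 - <<'E'
import cv2
t=[]
for n in ['w14','w17','w18','w19','w25','w26','w27','k0']:
    a=cv2.imread(f'pics/{n}.png')[190:345,200:360]
    l=cv2.cvtColor(a,cv2.COLOR_BGR2LAB); l[:,:,0]=cv2.createCLAHE(6,(4,4)).apply(l[:,:,0]); a=cv2.cvtColor(l,cv2.COLOR_LAB2BGR)
    a=cv2.resize(a,(198,290),interpolation=cv2.INTER_CUBIC); cv2.putText(a,n,(5,15),0,.5,(0,0,255),1); t.append(a)
cv2.imwrite('pics/str.png',cv2.vconcat([cv2.hconcat(t[:4]),cv2.hconcat(t[4:])]))
E
```

```text
(no output)
```

View pics/str.png

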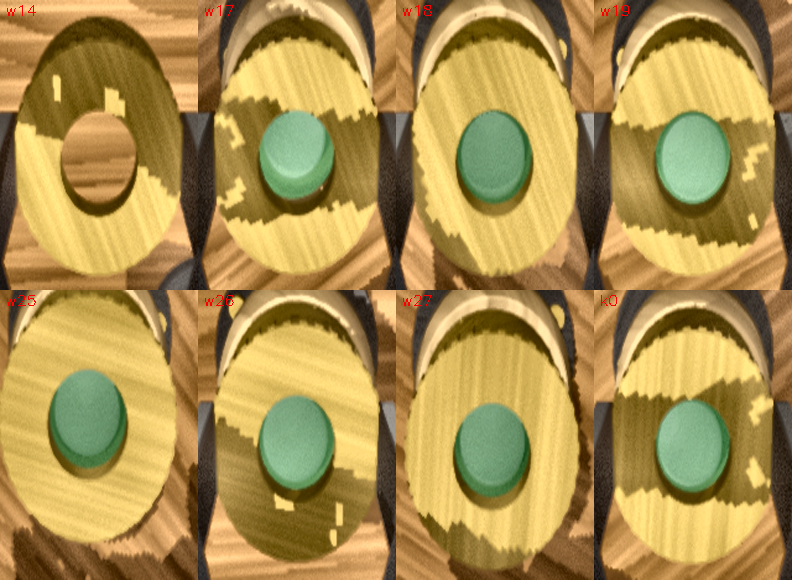

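```bash
python3 - <<'E'
import cv2
t=[]
for n,(y,x,h,w) in {'w20':(60,222,115,115),'w25':(190,195,140,155),'w27':(200,200,145,155),'k2':(190,200,150,160)}.items():
    a=cv2.imread(f'pics/{n}.png')[y:y+h,x:x+w]
    l=cv2.cvtColor(a,cv2.COLOR_BGR2LAB); l[:,:,0]=cv2.createCLAHE(6,(4,4)).apply(l[:,:,0]); a=cv2.cvtColor(l,cv2.COLOR_LAB2BGR)
    a=cv2.resize(a,(390,290),interpolation=cv2.INTER_CUBIC); cv2.putText(a,n,(5,15),0,.5,(0,0,255),1); t.append(a)
cv2.imwrite('pics/str2.png',cv2.vconcat([cv2.hconcat(t[:2]),cv2.hconcat(t[2:])]))
E
```

```text
(no output)
```

View pics/str2.png

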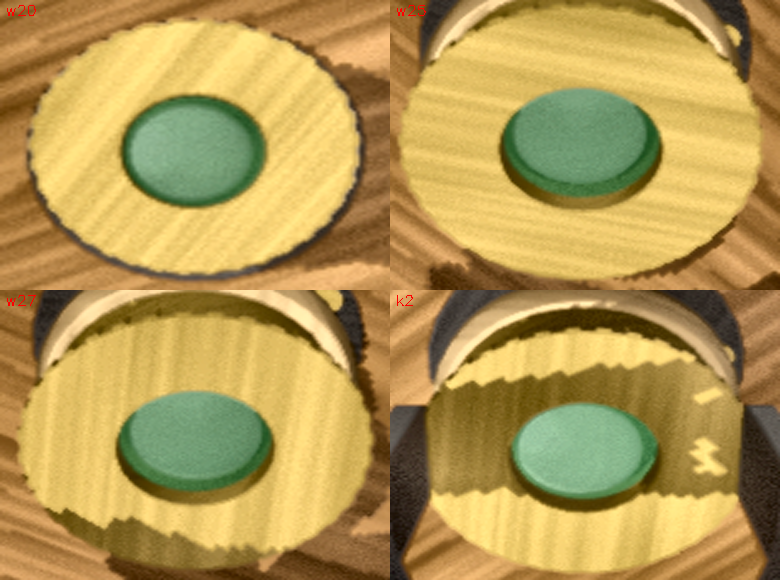

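The brushed grain on the ring shows its yaw. The ring kept turning under the 110 N grip, so I had probably forced it past snug and the lugs jumped. I'll regrip gently so the fingers slip first.

```bash
python3 -m handwheel '[[[0,0,0],0],[[0,0,0],0],[[0,0,0],0],[[0,0,0],-8],[[0,0,0],-16],[[0,0,0],-24],[[0,0,0],-32],[[0,0,0],-40],[[0,0,0],-48],[[0,0,0],-56],[[0,0,0],-64],[[0,0,0],-72],[[0,0,0],-80],[[0,0,0],-88],[[0,0,0],-96],[[0,0,0],-104],[[0,0,0],-110],[[0,0,0],-110]]' 1; python3 - <<'E'
from h import *
snap('wrist','m0');im=snap('scene','sm0')
cv2.imwrite('pics/sm0c.png',cv2.cvtColor(cv2.resize(im[190:280,250:360],None,fx=6,fy=6,interpolation=cv2.INTER_CUBIC),4)); way([.6345,-.0172,.066])
E
python3 -m handwheel '[[[0,0,0],0],[[0,0,0],0],[[0,0,0],0],[[0,0,0],0],[[0,0,0],0],[[0,0,0],0]]' 0 30 >/dev/null; python3 q.py
python3 -c "
from h import *
snap('wrist','m1')"
```

```text
clock: 48.9
ee_pos: [0.6337, -0.0171, 0.065]
tool_rot: [0.984, -0.177, -0.0, -0.0]
contact_force: [-0.0, -1.1, 0.9]
finger_gap: 0.995
-> [0.6345, -0.0172, 0.066] [0.001, -0.0, -0.001]
   z 0.0652 F [-2.  -0.2  5.5] M [ 0.04  0.33 -0.03] j7 0.03 gap 0.731
```

View pics/sm0c.png

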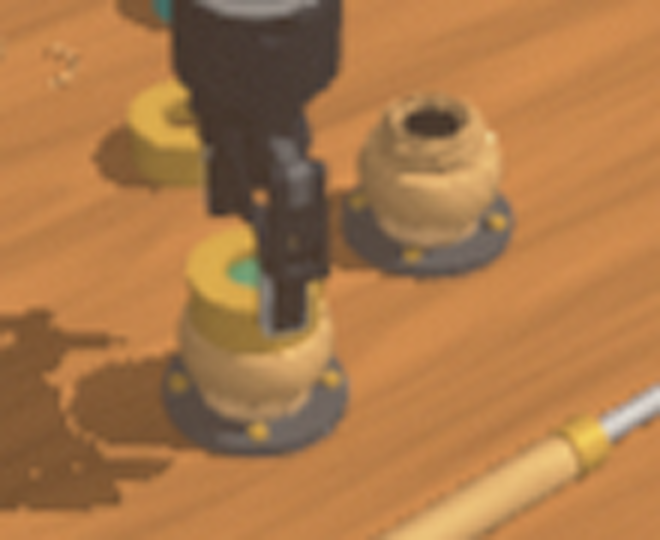

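View pics/m1.png

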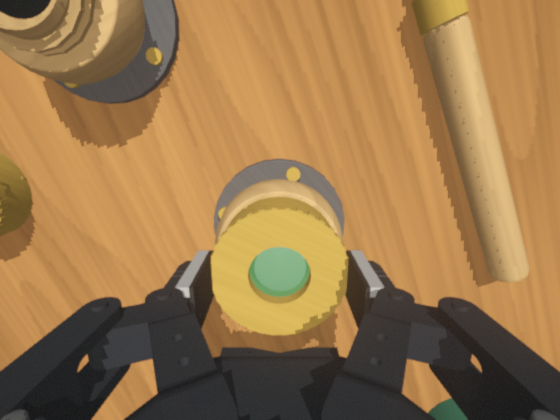

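```bash
for a in 1; do :; done
python3 -m handwheel '[[[0,0,0.0004],8],[[0,0,0.0008],16]]'>/dev/null; python3 q.py
python3 -m handwheel '[[[0,0,0.0004],8],[[0,0,0.0008],16]]'>/dev/null; python3 q.py
python3 -c "
from h import *
snap('wrist','m2')"
python3 -m handwheel '[[[0,0,0],8],[[0,0,0],16]]'>/dev/null; python3 q.py
python3 -m handwheel '[[[0,0,0],8],[[0,0,0],16]]'>/dev/null; python3 q.py
python3 -c "
from h import *
snap('wrist','m3')
t=[]
for n in ['m0','m1','m2','m3']:
    a=cv2.imread(f'pics/{n}.png')[190:345,200:360]
    l=cv2.cvtColor(a,cv2.COLOR_BGR2LAB); l[:,:,0]=cv2.createCLAHE(6,(4,4)).apply(l[:,:,0]); a=cv2.cvtColor(l,cv2.COLOR_LAB2BGR)
    t.append(cv2.resize(a,(200,200),interpolation=cv2.INTER_CUBIC))
cv2.imwrite('pics/mm.png',cv2.hconcat(t))"
```

```text
z 0.0651 F [-3.2  0.1 11.7] M [-0.1   0.71  0.58] j7 -0.2 gap 0.731
   z 0.0649 F [-4.2  0.1 13.4] M [-0.25  0.85  1.36] j7 -0.43 gap 0.729
   z 0.0651 F [ 1.6 -4.7  4. ] M [-1.9   0.3   0.62] j7 -0.66 gap 0.73
   z 0.0646 F [ 0.7 -0.1  8.3] M [-0.28 -0.73  1.07] j7 -0.89 gap 0.726
```

View pics/mm.png

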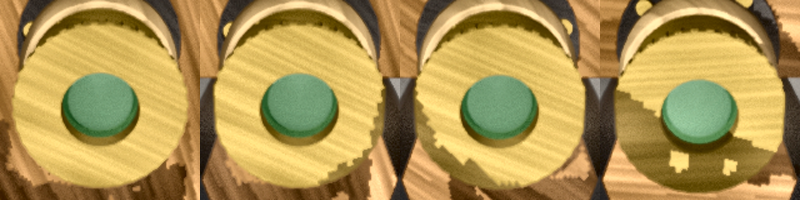

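```bash
python3 -m handwheel '[[[0,0,-0.001],0],[[0,0,-0.001],0],[[0,0,-0.001],0],[[0,0,-0.001],0],[[0,0,-0.03],0],[[0,0,-0.07],0],[[0,0,-0.1],0],[[0,0.04,-0.1],0],[[0,0.08,-0.1],0],[[0,0.1,-0.1],0],[[0,0.1,-0.1],0],[[0,0.1,-0.1],0]]' 1
python3 - <<'E'
from h import *
st();snap('wrist','w30');snap('scene','s30')
t=[]
for n in ['s20','s24','s30']:
    a=cv2.imread(f'pics/{n}.png')[222:270,274:314]; t.append(cv2.resize(a,(265,400),interpolation=cv2.INTER_CUBIC))
cv2.imwrite('pics/cmp.png',cv2.hconcat(t))
A=cv2.cvtColor(cv2.imread('pics/s20.png'),6).astype(np.float32)
for n in ['s24','s30']:
    B=cv2.cvtColor(cv2.imread(f'pics/{n}.png'),6).astype(np.float32)
    for nm,(y0,y1,x0,x1) in {'window':(228,240,282,302),'ring':(226,250,280,308),'belly':(250,268,276,310)}.items():
        w=cv2.createHanningWindow((x1-x0,y1-y0),cv2.CV_32F)
        print(n,nm,cv2.phaseCorrelate(A[y0:y1,x0:x1],B[y0:y1,x0:x1],w))
E
```

```text
clock: 51.75
ee_pos: [0.5348, -0.0262, 0.1636]
tool_rot: [0.741, -0.672, 0.0, -0.001]
contact_force: [-0.7, 0.3, 0.8]
finger_gap: 0.999
t 51.75 p [ 0.5348 -0.0262  0.1636] q [ 0.741 -0.672  0.    -0.001] F [-0.7  0.3  0.8] gap 0.999 j7 -0.91
s24 window ((-0.030784090175661305, -0.025876195617239972), 0.9733438313007354)
s24 ring ((0.028061559463409935, -0.04064370208026169), 1.0197535617483986)
s24 belly ((0.0985758397051768, -0.017613791123221034), 0.9373918444286158)
s30 window ((-0.09097430199003576, -0.022376569975401495), 1.042092494169871)
s30 ring ((0.24418094313041827, 0.3992403132514468), 0.9181290075182915)
s30 belly ((0.07269157258189196, -0.008621409885348541), 0.924775825974382)
```

View pics/cmp.png

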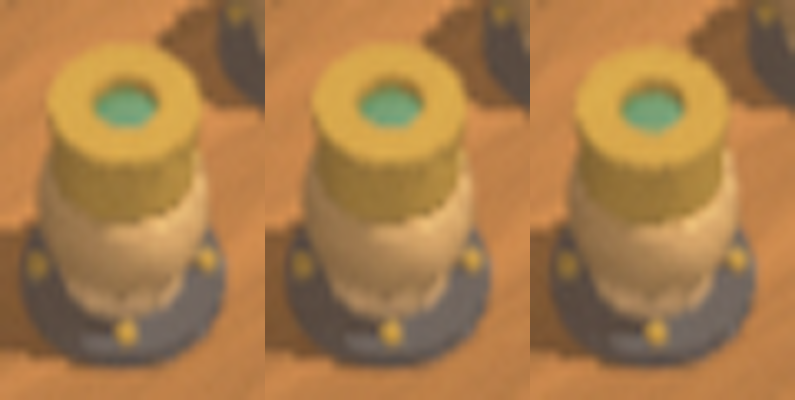

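View pics/w30.png

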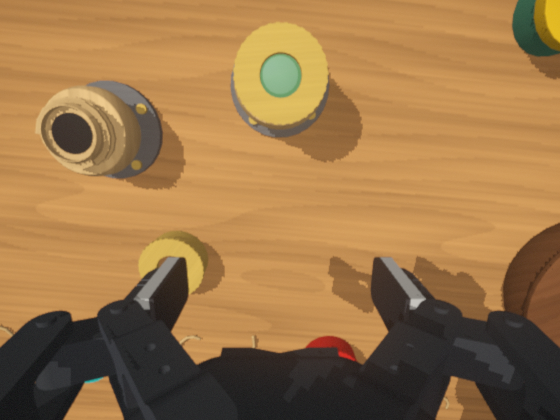

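```bash
python3 -m handwheel '[[[0.02,0,0.03],0],[[0.04,0,0.07],0],[[0.06,0,0.11],0],[[0.06,0,0.135],0],[[0.06,0,0.148],0],[[0.06,0,0.152],0],[[0.06,0,0.152],0],[[0.06,0,0.152],0]]' 0 20 >/dev/null; python3 q.py
python3 -m handwheel '[[[0,0,0.002],0],[[0,0,0.004],0],[[0,0,0.006],0],[[0,0,0.006],0]]' >/dev/null; python3 q.py
python3 -m handwheel '[[[0,0,0.001],0],[[0,0,0.002],0],[[0,0,0.003],0],[[0,0,0.003],0]]' >/dev/null; python3 q.py
```

```text
z 0.0125 F [ 1.  -0.2  0.1] M [ 0.01  0.03 -0.  ] j7 -0.64 gap -0.004
   z 0.0053 F [-0.9  0.3 -0.8] M [-0.06  0.04 -0.06] j7 -0.63 gap 0.001
   z 0.0023 F [-0.7 -0.4 -1.2] M [0. 0. 0.] j7 -0.63 gap -0.002
```

```bash
python3 -m handwheel '[[[0,0,0.001],0],[[0,0,0.002],0],[[0,0,0.002],0]]' >/dev/null; python3 q.py
python3 -m handwheel '[[[0,0,0.001],0],[[0,0,0.0015],0],[[0,0,0.0015],0]]' >/dev/null; python3 q.py
python3 -m handwheel '[[[0,0,0.001],0],[[0,0,0.001],0],[[0,0,0.001],0]]' >/dev/null; python3 q.py; python3 -c "
from h import *
st()"
```

```text
z 0.0002 F [-0.5  0.1  0.7] M [0.02 0.02 0.01] j7 -0.63 gap -0.002
   z 0.0001 F [-4.4  1.9 15.7] M [0.39 0.95 0.04] j7 -0.62 gap 0.0
   z 0.0 F [-7.2  3.4 27.7] M [0.82 1.73 0.05] j7 -0.62 gap 0.001
t 54.35 p [ 0.5402 -0.0863  0.    ] q [ 0.74  -0.672 -0.001 -0.001] F [-7.2  3.4 27.7] gap 0.001 j7 -0.62
```

```bash
python3 -m handwheel '[[[0,0,-0.03],0],[[0,0,-0.07],0],[[0,0,-0.11],0],[[-0.02,-0.025,-0.11],0],[[-0.04,-0.05,-0.11],0],[[-0.062,-0.073,-0.11],0],[[-0.062,-0.073,-0.1],0],[[-0.062,-0.073,-0.09],0],[[-0.062,-0.073,-0.088],0],[[-0.062,-0.073,-0.088],0]]' >/dev/null; python3 q.py
python3 -c "
from h import *
st(); way([.6065,-.0172,.08],[.6625,-.0172,.08],[.6345,.011,.08],[.6345,-.0455,.08])"
```

```text
z 0.0854 F [ 0.4 -0.1 -0.4] M [-0.01  0.01 -0.  ] j7 -0.89 gap -0.004
t 55.35 p [ 0.6057 -0.0188  0.0854] q [ 0.74  -0.673 -0.     0.001] F [ 0.4 -0.1 -0.4] gap -0.004 j7 -0.89
-> [0.6065, -0.0172, 0.08] [-0.002, -0.001, 0.005]
-> [0.6625, -0.0172, 0.08] [0.004, -0.057, 0.005]
-> [0.6345, 0.011, 0.08] [-0.027, -0.032, 0.005]
-> [0.6345, -0.0455, 0.08] [0.029, -0.026, 0.005]
```

```bash
python3 -m handwheel '[[[-0.002,-0.001,0.002],0],[[-0.002,-0.001,0.004],0],[[-0.002,-0.001,0.006],0],[[-0.002,-0.001,0.007],0],[[-0.002,-0.001,0.007],0]]' >/dev/null; python3 q.py
python3 -m handwheel '[[[0,0,-0.005],0],[[0.002,-0.02,-0.006],0],[[0.004,-0.04,-0.006],0],[[0.006,-0.056,-0.006],0],[[0.006,-0.056,-0.003],0],[[0.006,-0.056,-0.001],0],[[0.006,-0.056,0],0],[[0.006,-0.056,0],0]]' >/dev/null; python3 q.py
python3 -c "
from h import *
st(); way([.6345,.011,.08],[.6345,-.0455,.08])"
```

```text
z 0.0796 F [-1.9  1.3  5.2] M [ 0.13  0.46 -0.  ] j7 -0.88 gap 0.0
   z 0.0795 F [-0.7  0.   5.2] M [0.01 0.03 0.05] j7 -0.93 gap -0.001
t 56.65 p [ 0.6634 -0.0162  0.0795] q [ 0.74  -0.672  0.    -0.   ] F [-0.7  0.   5.2] gap -0.001 j7 -0.93
-> [0.6345, 0.011, 0.08] [-0.03, 0.026, -0.0]
-> [0.6345, -0.0455, 0.08] [0.026, 0.032, -0.0]
```

Probing the ring top with shut fingers (bench reads 0.0002) gives 79.5 and 79.6 mm on opposite sides. That's origin 52.5 mm, level and fully down. Since it finished after the lid went on, I'll lift the lid and put it back so the order holds.

```bash
python3 -m handwheel '[[[0,0,-0.03],0],[[0,0,-0.07],0],[[0,0,-0.11],0],[[0.03,0.02,-0.11],0],[[0.07,0.05,-0.11],0],[[0.1,0.075,-0.11],0],[[0.13,0.1,-0.11],0],[[0.165,0.12,-0.11],0],[[0.2,0.145,-0.11],0],[[0.23,0.17,-0.11],0],[[0.26,0.19,-0.11],0],[[0.29,0.21,-0.11],0],[[0.313,0.227,-0.11],0],[[0.313,0.227,-0.11],0],[[0.313,0.227,-0.11],0]]' 1 60
python3 - <<'E'
from h import *
st();snap('wrist','w31');P=env.camera_params('wrist');print(proj('wrist',[.4685,-.3504,.095],P)); way([.4685,-.3504,.0735])
E
```

```text
clock: 58.15
ee_pos: [0.4671, -0.3492, 0.1886]
tool_rot: [0.74, -0.673, -0.001, -0.0]
contact_force: [0.3, 0.4, -0.2]
finger_gap: 0.997
t 58.15 p [ 0.4671 -0.3492  0.1886] q [ 0.74  -0.673 -0.001 -0.   ] F [ 0.3  0.4 -0.2] gap 0.997 j7 -0.38
(np.float64(282.3882912795929), np.float64(210.90839458435227))
-> [0.4685, -0.3504, 0.0735] [0.002, -0.0, 0.115]
```

View pics/w31.png

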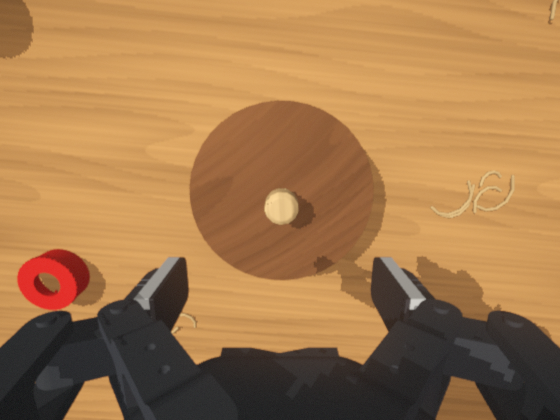

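```bash
python3 -m handwheel '[[[0.001,-0.001,0.03],0],[[0.001,-0.001,0.06],0],[[0.001,-0.001,0.09],0],[[0.001,-0.001,0.108],0],[[0.001,-0.001,0.115],0],[[0.001,-0.001,0.115],0]]' 1
python3 -m handwheel '[[[0,0,0],0],[[0,0,0],0],[[0,0,0],0],[[0,0,0],0],[[0,0,0],0],[[0,0,0],0],[[0,0,0],0],[[0,0,0],0]]' 0 60; python3 q.py
python3 -m handwheel '[[[0,0,-0.02],0],[[0,0,-0.05],0],[[0,0,-0.07],0],[[0,0,-0.07],0],[[0,0,-0.07],0],[[0,0,-0.07],0]]'; python3 q.py
python3 -m handwheel '[[[0,0,0.02],0],[[0,0,0.04],0],[[0,0,0.055],0],[[0,0,0.063],0],[[0,0,0.067],0],[[0,0,0.069],0],[[0,0,0.069],0]]'; python3 q.py
```

```text
clock: 58.8
ee_pos: [0.4694, -0.3497, 0.0736]
tool_rot: [0.741, -0.672, -0.0, 0.0]
contact_force: [-0.7, -0.0, 0.1]
finger_gap: 1.0
clock: 59.6
ee_pos: [0.4697, -0.3505, 0.0748]
tool_rot: [0.74, -0.672, 0.0, -0.0]
contact_force: [-0.8, 1.7, 6.3]
finger_gap: 0.296
   z 0.0748 F [-0.8  1.7  6.3] M [0.34 0.21 0.01] j7 -0.27 gap 0.296
clock: 60.2
ee_pos: [0.4687, -0.3494, 0.1424]
tool_rot: [0.741, -0.672, -0.001, 0.0]
contact_force: [-0.5, 0.2, -2.4]
finger_gap: 0.295
   z 0.1424 F [-0.5  0.2 -2.4] M [-0.   -0.   -0.01] j7 -0.34 gap 0.295
clock: 60.9
ee_pos: [0.4695, -0.3507, 0.0753]
tool_rot: [0.74, -0.672, 0.0, -0.0]
contact_force: [-0.3, -0.6, -2.5]
finger_gap: 0.301
   z 0.0753 F [-0.3 -0.6 -2.5] M [ 0.01 -0.04 -0.01] j7 -0.27 gap 0.301
```

```bash
python3 -m handwheel '[[[0,0,0.001],0],[[0,0,0.0015],0],[[0,0,0.0015],0]]'>/dev/null; python3 q.py
python3 -m handwheel '[[[0,0,0],0],[[0,0,0],0],[[0,0,0],0],[[0,0,0],0],[[0,0,0],0],[[0,0,-0.03],0],[[0,0,-0.07],0],[[0,0,-0.11],0],[[0,0,-0.14],0],[[-0.03,-0.03,-0.14],0],[[-0.06,-0.03,-0.14],0],[[-0.1,-0.03,-0.14],0],[[-0.1,-0.03,-0.14],0],[[-0.1,-0.03,-0.14],0]]' 1
python3 - <<'E'
from h import *
st();im=snap('scene','s32');snap('wrist','w32');snap('top','t32')
cv2.imwrite('pics/s32c.png',cv2.cvtColor(cv2.resize(im[170:320,100:380],None,fx=2.8,fy=2.8,interpolation=cv2.INTER_CUBIC),4))
E
```

```text
z 0.0748 F [-1.   1.7  6.6] M [0.48 0.4  0.01] j7 -0.27 gap 0.3
clock: 62.6
ee_pos: [0.4898, -0.247, 0.2134]
tool_rot: [0.741, -0.671, -0.0, -0.0]
contact_force: [-0.3, 0.1, 0.7]
finger_gap: 1.001
t 62.6 p [ 0.4898 -0.247   0.2134] q [ 0.741 -0.671 -0.    -0.   ] F [-0.3  0.1  0.7] gap 1.001 j7 -0.57
```

View pics/s32c.png

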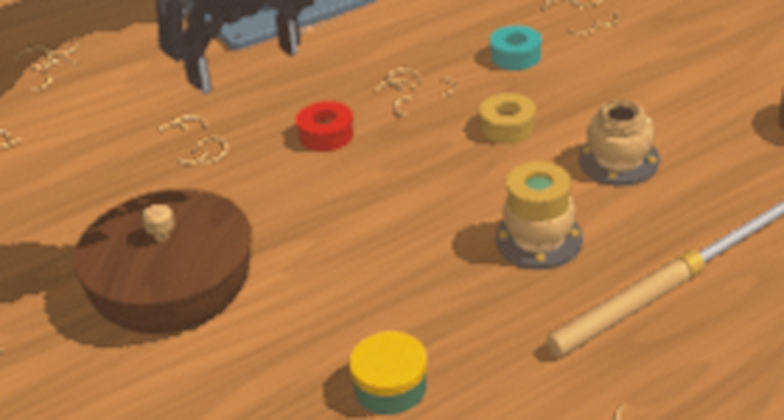

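View pics/t32.png

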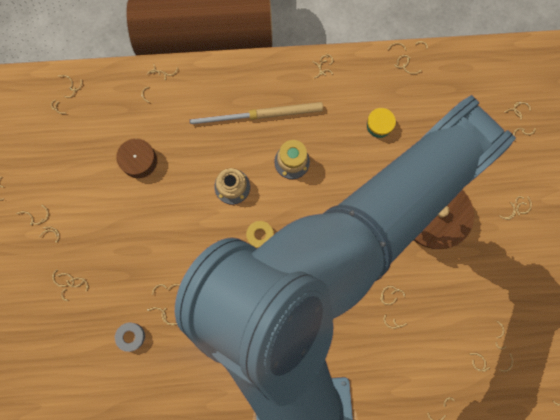

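The final views show the lid seated on the bowl (knob near (158,222) in the scene crop) and the lens visible under the fully lowered ring. The other housing is bare, the wax tin, blank and gouge haven't moved, and the hand is clear of everything. I'm handing in.

```bash
python3 -c "
from h import *
print(env.job_done()); st()"
```

```text
the job is handed in; nothing more can be done
None
the job is handed in; nothing more can be done
```

The job is handed in, at about 63 s of the 210 s allowed. The bowl held one lens. It is flat in one housing's cell with a brass ring screwed clockwise over it. The other housing is bare and the lid is back on the bowl.

**Ring height:** probing its top with shut fingers (zeroed on the bench) gave 79.6 mm and 79.5 mm on opposite sides. That puts its origin at 52.5 mm, level and fully down.

**Tightening went wrong at first:**
- I took the ring as snug after two grasps (up to 110 N) and put the lid back. A check then showed it was still about 1.5 mm high and kept turning.
- Under the 110 N grip it turned much further than the stated 2 to 4 rad, with little resistance at times.
- I finished with a 30 N grip, which met about 1 N m of resistance. The fingers slipped only in part, so the ring was still turning slightly when I stopped. The height probe is the firm evidence that it is snug; the torque is weaker.
- Because it reached its final height after the lid was on, I lifted the lid clear and put it back so the order held.

**Lid:** it touched down at the expected height and looks level in the scene view.

**Everything else:** the wax tin, blank, gouge and look-alike rings show no movement in the pictures. The spare brass ring shifted about 2.5 cm mid-run, which I took to be the announced knock, and I left it where it was.

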